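# Return markers, shaker and ramekin to their matching holders

## Task

Tidy the counter station: lay the red marker in both notches of the red rest and the white marker in both notches of the white rest, centred lengthwise (either way round), and stand the sugar shaker inside the lip of the round blue coaster and the ramekin inside the lip of the square wooden tray, flat on the floor of each. Keep the shaker and ramekin upright, set them down gently, leave the tape roll and the brownie where they are, and let go of everything.

Things in the scene. Friction and masses are not known exactly. Their poses are not given: they have to be found in the camera images.
- red_marker: Red chalk marker with a black cap. Cylinder 15 mm in diameter, 134 mm long along its own y (at the start near world x), lying on the worktop; 20 g; it may roll. Origin: mid-length, on the barrel's surface (underneath at the start); its centre line runs 7.5 mm from there along its own +z. Pinch across the barrel at mid-length, fingertips just above the worktop.
- white_marker: White chalk marker with a black cap. Cylinder 15 mm in diameter, 134 mm long along its own y (at the start near world x), lying on the worktop; 20 g; it may roll. Origin: mid-length, on the barrel's surface (underneath at the start); its centre line runs 7.5 mm from there along its own +z. Pinch across the barrel at mid-length, fingertips just above the worktop.
- red_rest: Fixed rest: black foot 46 x 118 x 4 mm, long along its y, with two red saddles (10 mm long) centred at y = +-42 mm, each an upward-open 90 degree V notch 28 mm wide at the mouth, saddle tops 30 mm above the worktop; open between the saddles. A seated marker lies along y over the origin, its centre line 25 mm above the worktop. Origin: centre of the underside.
- white_rest: Fixed rest: black foot 46 x 118 x 4 mm, long along its y, with two white saddles (10 mm long) centred at y = +-42 mm, each an upward-open 90 degree V notch 28 mm wide at the mouth, saddle tops 30 mm above the worktop; open between the saddles. A seated marker lies along y over the origin, its centre line 25 mm above the worktop. Origin: centre of the underside.
- sugar_shaker: Off-white icing-sugar shaker standing upright: body 64 mm in diameter up to 87 mm height, above it a cap 68 mm in diameter, 114 mm high in all, 0.28 kg. Origin: centre of the underside, z up along its axis. Grip it across the body or cap from above.
- round_coaster: Fixed round blue coaster with a cork floor: 96 mm outside diameter, floor 4 mm above the worktop, lip top 12 mm above the worktop, clear diameter inside the lip 82 mm at the floor. Origin: centre of the underside.
- ramekin: Empty cream-coloured ramekin standing upright: open round bowl 82 mm in diameter at the rim, 76 mm at the foot, 48 mm high, floor 5 mm thick, 0.18 kg. Pinch its wall from above with one finger inside the bowl: the wall is up to 10 mm thick, its middle about 36 mm from the axis. Origin: centre of the underside, z up along its axis.
- square_tray: Fixed square wooden tray with a cork floor: 102 x 102 mm outside, 92 x 92 mm clear inside, floor 5 mm and lip top 12 mm above the worktop. Origin: centre of the underside, x and y along its sides.
- tape_roll: Bystander: roll of tan bag tape lying flat behind the markers, 76 mm in diameter, 18 mm high. Origin: centre of the underside. Leave alone.
- brownie: Bystander: dark brown brownie, 59 x 76 x 36 mm, behind the markers. Origin: centre of the underside. Leave alone.

How it is judged:
At the end, for the whole second after the job is handed in: Each marker lies level in both notches of its own colour's rest, middles within 15 mm; shaker flat in the round coaster (axes within 14 mm), ramekin flat in the square tray (centres within 16 mm), both upright within 0.08 rad; all at rest and released (x of red_marker in the frame of red_rest between -0.012 and 0.012 m and y of red_marker in the frame of red_rest between -0.015 and 0.015 m and z of red_marker in the frame of red_rest between 0.013 and 0.036 m and angle between the y axis of red_marker and the y axis of red_rest, either way round below 0.12 rad and angle between red_marker's own y axis and vertical between 1.5 and 1.64 rad and x of white_marker in the frame of white_rest between -0.012 and 0.012 m and y of white_marker in the frame of white_rest between -0.015 and 0.015 m and z of white_marker in the frame of white_rest between 0.013 and 0.036 m and angle between the y axis of white_marker and the y axis of white_rest, either way round below 0.12 rad and angle between white_marker's own y axis and vertical between 1.5 and 1.64 rad and horizontal distance between sugar_shaker and round_coaster below 0.014 m and z of sugar_shaker in the frame of round_coaster between 0.002 and 0.0075 m and angle between each of sugar_shaker, ramekin's own z axis and vertical below 0.08 rad and horizontal distance between ramekin and square_tray below 0.016 m and z of ramekin in the frame of square_tray between 0.002 and 0.0085 m and linear speed of each of red_marker, white_marker, sugar_shaker, ramekin below 0.03 m/s and angular speed of each of red_marker, white_marker, sugar_shaker, ramekin below 0.3 rad/s); the robot touches nothing.
It fails at once if the shaker or the ramekin is tipped by more than 0.6 rad (angle between any of sugar_shaker, ramekin's own z axis and vertical above 0.6 rad).
It fails at once if the shaker or the ramekin is dropped: over 0.7 m/s with its underside within 30 mm of the worktop ((height (world z) of sugar_shaker below 0.03 m and linear speed of sugar_shaker above 0.7 m/s) or (height (world z) of ramekin below 0.03 m and linear speed of ramekin above 0.7 m/s)).
It fails at once if the tape roll or the brownie is shifted by more than 25 mm (distance of any of tape_roll, brownie from where it was at the start of the episode above 0.025 m).
It also fails if it takes over 144 s, if anything falls off the work surface, if the arm or the gripper's body presses on something with over 40 N, if the wrist force passes 120 N, or if a joint passes its speed limit or range.

## Robot

A 6-joint arm with a two-finger parallel gripper is mounted at the origin on a cart in front of the work surface, level with it; the furniture and walls round the work are solid. World frame = base frame: x ahead of the robot, y to its left, z up, the work surface at z = 0. Lengths are in m, angles in rad, forces in N, time in s.
With the tool pointing down it reaches from about 0.275 to 0.775 m from the base axis. Payload 14.6 kg.
Tool frame: the origin (TCP) lies at the very end of the fingers, on their centre line; the grasp point (between the pads) lies 19 mm behind it; z points along the fingers, y is the direction in which the jaws open and shut (so a half turn about z gives the same grasp; the last joint's range is limited). The gripper opens to 85 mm and grips with 20 to 120 N. Pads are 22 mm wide; open, the fingers measure 114 mm over their backs; the gripper's body (76 mm by 85 mm) begins 54 mm behind the grasp point. The pads swing forward as they close: fully open they stand 13 mm farther back than shut.
Start: joints at [0.955, 0.263, -0.048, 1.259, 0, 1.415], TCP at [0.233, 0.47, 0.231] pointing down, gripper open.
Joint ranges: [-2.65, 2.65], [-0.89, 1.7], [-1.18, 1.37], [-2.13, 2.11], [-1.35, 1.29], [-3.14, 3.14]. Speed limits (rad/s): [1.89, 1.89, 2.57, 2.79, 3.14, 3.14].

## Interface

Orientations are given as a unit quaternion [x, y, z, w].
In Python, from station import robot gives the robot as it stands. The module is installed in compiled form; this text tells all that it offers.
- The arm moves only by the shell command python3 -m jog 'ROWS' [OPENING] [FORCE]. ROWS is JSON, a list of rows, each a list of 6 numbers: the shift along the tool's x, y, z normalised to -1 to 1, where 1 is 0.2 m, then the turn, a rotation vector about the tool's x, y, z normalised to -1 to 1, where 1 is 30 degrees. A call has 1 to 5 rows; each row is the pose to reach, as a shift and turn from the pose measured when the call began, along the tool's axes at that moment; what a row does not reach only later rows make up. A row lasts 1/12 s, in which the tool goes at most 41.7 mm and 7.16 degrees, less where a joint would pass 70% of its speed; a pose out of reach is approached as far as the arm can. A call with a number of a shift or a turn outside -1 to 1 is refused whole. A call with a gripper value outside its range is refused whole. OPENING is the opening, from -1 (shut) to 1 (fully open), set as the call begins (- or left out, the last holds). The fingers move at their own pace and stop on an object; FORCE is the grip in N (left out, the last holds). Time passes only in rows, so rows that repeat a pose let the fingers close. It gives the time, the measured TCP pose, the force and the opening at its end, in the units of the state.
- robot.observe(): the state, without advancing time (a new reading comes with each control period).
- robot.read_camera(name): name is "scene" or "top" or "wrist"; returns a dict with "image" (480x640x3 uint8, red, green, blue), "fx", "fy", "cx", "cy" (pixels), "world_to_cam" (4x4, takes a point from world to camera coordinates). Camera axes: x right, y up, looking along -z (the intrinsics and any distortion apply to the point x, -y, -z); pixel columns grow to the right and rows downward; lengths in m; the calibration is good to about 2 mm. The wrist camera is an equidistant fisheye: a pixel r from the principal point sees the ray r / f radians off the axis. A picture is of the moment at which its call begins. There is no depth.
- robot.finish_job(): hands the job in, once; it reports no verdict.
The state is a dict: "time": time; "qpos": joint angles; "joint_vel": joint speeds; "tau": joint torques, N m; "position": TCP position; "ee_rot": TCP orientation; "wrist_force": force on the tool from outside, world axes, zero at the start; "ft_torque": the same for the moment, N m; "opening": opening from 0.0 (shut) to 1.0 (fully open).
Only numpy, scipy, OpenCV 4.12 (cv2) and the standard library are available. Lean on these libraries where they do the work, as an engineer would, in place of code of your own. Each camera call takes 0.05 s, during which the arm holds its last target.

## Working session

There is one attempt and no reset: what is moved stays moved. The work goes in short steps, Python scripts to look and compute and a shell command to move; the robot and the scene stay as the last step left them, time stands still between calls to the robot, and variables do not carry over. Pictures are saved under pics/ and viewed, and the job is handed in when it is done.

```bash
mkdir -p pics && ls && python3 - <<'E'
from station import robot
import cv2
s=robot.observe()
print({k:s[k] for k in s})
for n in ["top","scene","wrist"]:
    r=robot.read_camera(n)
    cv2.imwrite(f"pics/{n}0.png",r["image"][:,:,::-1])
    print(n,r["fx"],r["fy"],r["cx"],r["cy"],r["world_to_cam"],[k for k in r])
E
```

```text
pics
{'time': 0.0, 'qpos': array([ 9.54672134e-01,  2.63516868e-01, -4.89469853e-02,  1.25945282e+00,
        3.05837245e-06,  1.41547054e+00]), 'joint_vel': array([ 0.00012472,  0.00159768,  0.00015484, -0.00069628,  0.00081827,
       -0.00049468]), 'tau': array([-3.78116558e-03, -6.37615800e+01,  3.84568584e+01,  1.35479565e-02,
       -2.20410520e-04,  1.42189322e-05]), 'position': array([0.23328742, 0.46998358, 0.23082458]), 'ee_rot': array([ 2.28366159e-01,  9.73575156e-01, -5.18438720e-04, -2.12170950e-04]), 'wrist_force': array([-0.28359985, -0.80697482, -0.37981092]), 'ft_torque': array([ 0.00311484,  0.00371408, -0.01377114]), 'opening': 1.0026956129062758}
top 494.2765704371969 494.2765704371969 316.78862838785955 243.0178047632727 [[-0.00290982 -0.99997877 -0.00583097  0.00642437]
 [ 0.98018581 -0.00400701  0.1980397  -0.52669157]
 [-0.19805886 -0.00513917  0.98017666 -1.13753488]
 [ 0.          0.          0.          1.        ]] ['image', 'fx', 'fy', 'cx', 'cy', 'world_to_cam']
scene 446.17767926752606 446.17767926752606 321.2248433755447 228.9854535286216 [[ 0.65289323 -0.75731566 -0.01426221 -0.33279787]
 [ 0.51934106  0.43386651  0.73623686 -0.30302408]
 [-0.55137581 -0.48809101  0.67657363 -0.73513323]
 [ 0.          0.          0.          1.        ]] ['image', 'fx', 'fy', 'cx', 'cy', 'world_to_cam']
wrist 371.64829954431775 371.64829954431775 316.2613966819895 245.18513085369233 [[ 4.44957976e-01  8.95551161e-01 -7.18747328e-04 -5.24236007e-01]
 [-8.60925208e-01  4.27532652e-01 -2.75723807e-01  3.54292784e-02]
 [-2.46617488e-01  1.23304295e-01  9.61236634e-01 -3.78427998e-01]
 [ 0.00000000e+00  0.00000000e+00  0.00000000e+00  1.00000000e+00]] ['image', 'fx', 'fy', 'cx', 'cy', 'world_to_cam']
```

View pics/top0.png

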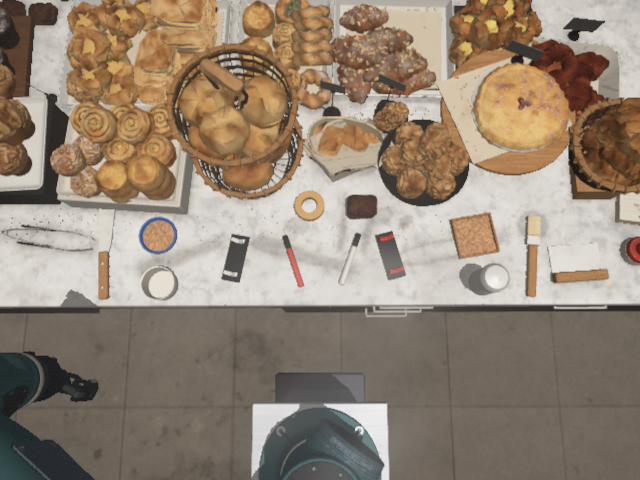

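View pics/scene0.png

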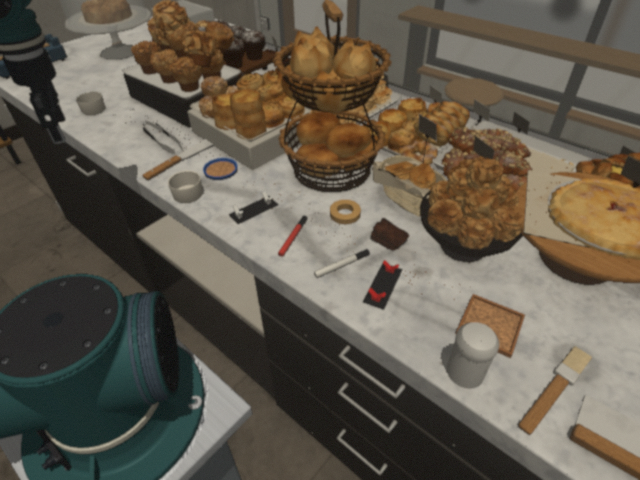

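View pics/wrist0.png

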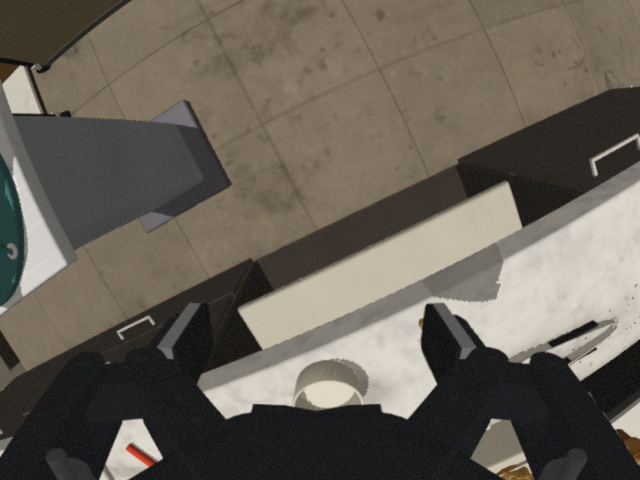

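```bash
cat > h.py <<'E'
import numpy as np, cv2
from station import robot
def ray(c,u,v,name):
    x=(u-c["cx"])/c["fx"]; y=(v-c["cy"])/c["fy"]
    if name=="wrist":
        r=np.hypot(x,y); k=np.sin(r)/r if r>1e-9 else 1
        d=np.array([x*k,-y*k,-np.cos(r)])
    else: d=np.array([x,-y,-1.])
    W=np.array(c["world_to_cam"]); R=W[:3,:3]
    return -R.T@W[:3,3], R.T@d
def hit(c,u,v,z,name="top"):
    o,d=ray(c,u,v,name); return (o+d*(z-o[2])/d[2])
def proj(c,p,name="top"):
    W=np.array(c["world_to_cam"]); q=W[:3,:3]@np.asarray(p,float)+W[:3,3]
    x,y,z=q[0],-q[1],-q[2]
    if name=="wrist":
        rr=np.hypot(x,y); t=np.arctan2(rr,z); k=t/rr
        return c["cx"]+c["fx"]*x*k, c["cy"]+c["fy"]*y*k
    return c["cx"]+c["fx"]*x/z, c["cy"]+c["fy"]*y/z
def save(name,img,box=None,s=1):
    if box: x0,y0,x1,y1=box; img=img[y0:y1,x0:x1]
    img=cv2.resize(img,None,fx=s,fy=s,interpolation=cv2.INTER_CUBIC)
    cv2.imwrite(f"pics/{name}.png",np.ascontiguousarray(img[:,:,::-1]))
E
python3 - <<'E'
from h import *
im=cv2.imread("pics/top0.png")[:,:,::-1]
save("t_left",im,(120,205,320,310),4)
save("t_right",im,(320,200,520,305),4)
im=cv2.imread("pics/scene0.png")[:,:,::-1]
save("s_left",im,(160,140,360,280),4)
save("s_right",im,(340,240,540,390),4)
E
```

```text
(no output)
```

View pics/t_left.png

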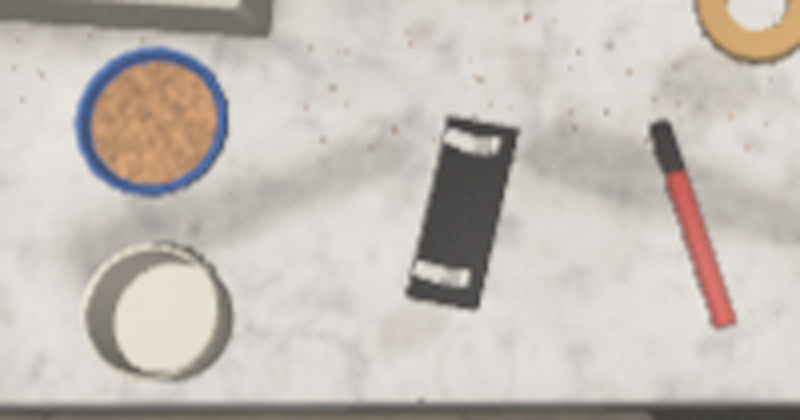

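View pics/t_right.png

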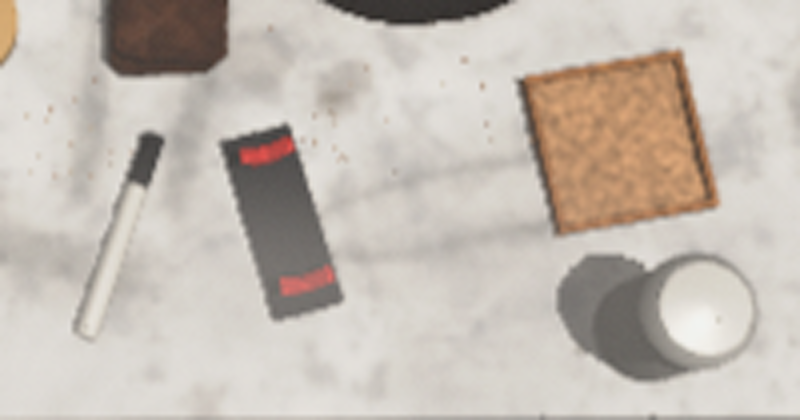

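View pics/s_left.png

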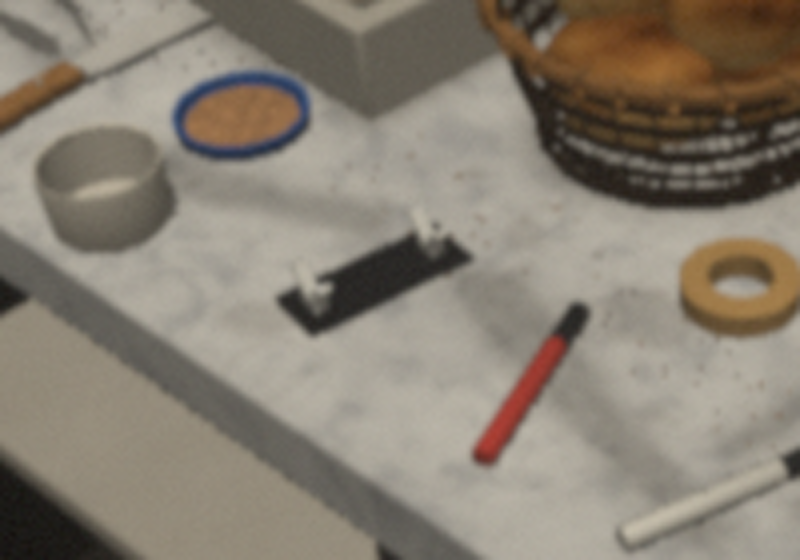

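View pics/s_right.png

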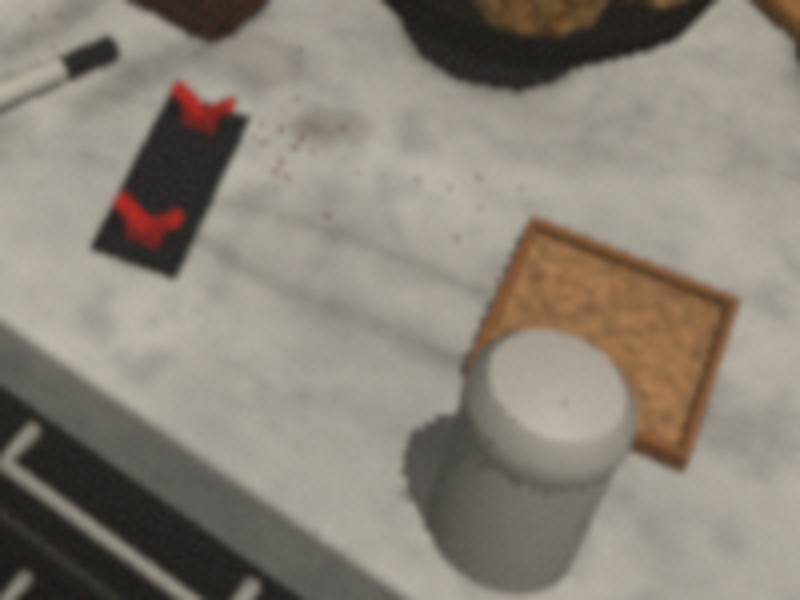

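```bash
cat > est.py <<'E'
from h import *
c=robot.read_camera("top"); s=robot.read_camera("scene")
L=lambda x,y:(120+x/4-.375,205+y/4-.375); R=lambda x,y:(320+x/4-.375,200+y/4-.375)
SL=lambda x,y:(160+x/4-.375,140+y/4-.375); SR=lambda x,y:(340+x/4-.375,240+y/4-.375)
f=lambda p,z:hit(c,*p,z)[:2].round(4)
g=lambda p,z:hit(s,*p,z,"scene")[:2].round(4)
print("coaster",f(L(152,121),.012), g(SL(242,114),.012))
print("ramekin rim",f(L(158,311),.048),g(SL(101,160),.048))
def poly(n,P,z,P2=None):
    q=np.array([f(p,z) for p in P]); m=q.mean(0); print(n,q.tolist(),m)
poly("wrest",[L(447,115),L(519,128),L(479,310),L(406,296)],.004)
poly("rrest",[R(220,142),R(289,123),R(343,299),R(275,320)],.004)
poly("tray",[R(519,78),R(683,50),R(718,207),R(556,236)],.012)
poly("redm",[L(660,121),L(725,326)],.0075)
poly("whm",[R(152,132),R(86,340)],.0075)
print("redm s",g(SL(579,308),.0075),g(SL(484,460),.0075))
print("whm s",g(SR(115,50),.0075),g(SL(627,538),.0075))
print("wrest s",[g(SL(*p),.004) for p in [(277,297),(315,336),(472,258),(425,226)]])
print("rrest s",[g(SR(*p),.004) for p in [(92,248),(174,278),(247,117),(178,95)]])
print("tray s",[g(SR(*p),.012) for p in [(535,217),(739,300),(684,470)]])
print("shaker cap",f(R(698,312),.1),g(SR(550,395),.105))
E
python3 est.py
```

```text
coaster [0.5574 0.4035] [0.5519 0.4036]
ramekin rim [0.4335 0.3807] [0.4319 0.3881]
wrest [[0.5622, 0.2201], [0.5537, 0.1745], [0.4387, 0.1964], [0.4476, 0.2419]] [0.50055  0.208225]
rrest [[0.5562, -0.1407], [0.5683, -0.1844], [0.4565, -0.2141], [0.4436, -0.1717]] [ 0.50615  -0.177725]
tray [[0.5948, -0.3285], [0.6125, -0.4326], [0.512, -0.447], [0.4941, -0.3457]] [ 0.55335 -0.38845]
redm [[0.557, 0.0855], [0.4279, 0.0443]] [0.49245 0.0649 ]
whm [[0.562, -0.0978], [0.4312, -0.0547]] [ 0.4966  -0.07625]
redm s [0.5538 0.0917] [0.4254 0.0458]
whm s [ 0.5561 -0.0981] [ 0.4331 -0.0527]
wrest s [array([0.4453, 0.2442]), array([0.4363, 0.199 ]), array([0.549 , 0.1786]), array([0.5527, 0.2248])]
rrest s [array([ 0.4398, -0.1696]), array([ 0.451 , -0.2116]), array([ 0.5638, -0.1801]), array([ 0.5533, -0.1427])]
tray s [array([ 0.5927, -0.3306]), array([ 0.6087, -0.4282]), array([ 0.5041, -0.4463])]
shaker cap [ 0.4352 -0.3986] [ 0.4314 -0.3964]
```

```bash
cat > to.py <<'E'
import sys
from h import *
from scipy.spatial.transform import Rotation as Ro
x,y,z,hd=map(float,sys.argv[1:5])
s=robot.observe(); R=Ro.from_quat(s["ee_rot"]); p=np.array(s["position"])
h=np.radians(hd); Y=np.array([np.cos(h),np.sin(h),0]); Z=np.array([0,0,-1.]); X=np.cross(Y,Z)
T=Ro.from_matrix(np.c_[X,Y,Z])
d=R.inv().apply(np.array([x,y,z])-p)/.2
w=(R.inv()*T).as_rotvec(degrees=True)/30
Yc=R.apply([0,1,0])
print("t",round(s["time"],2),"tcp",p.round(4),"head",np.degrees(np.arctan2(Yc[1],Yc[0])).round(1),"tilt",np.degrees(np.arccos(-R.apply([0,0,1])[2])).round(2),"open",round(s["opening"],3),"F",np.round(s["wrist_force"],1),"q",np.round(s["qpos"],2))
print("shift",d.round(3),"turn",w.round(3),"dist mm",(np.linalg.norm(d)*200).round(1))
E
python3 to.py .4325 .349 .16 90
```

```text
t 0.25 tcp [0.2334 0.4701 0.2311] head 63.6 tilt 0.03 open 0.999 F [1.  0.  0.3] q [ 0.95  0.26 -0.05  1.26  0.    1.42]
shift [-1.161 -0.1    0.355] turn [-0.001 -0.    -0.88 ] dist mm 243.7
```

```bash
python3 -m jog '[[-0.12,0,0,0,0,-0.15],[-0.3,-0.02,0,0,0,-0.4],[-0.5,-0.05,0,0,0,-0.65],[-0.7,-0.05,0,0,0,-0.88],[-0.8,-0.05,0,0,0,-0.88]]' 1 && python3 to.py .4325 .349 .16 90
```

```text
time: 0.67
position: [0.3743, 0.3885, 0.2311]
ee_rot: [-0.003, 1.0, -0.0, 0.0]
wrist_force: [-0.6, 0.1, 0.8]
opening: 0.999
t 0.67 tcp [0.3743 0.3885 0.2311] head 90.4 tilt 0.03 open 0.999 F [-0.6  0.1  0.8] q [ 0.65  0.29 -0.01  1.27 -0.    0.65]
shift [-0.29  -0.199  0.355] turn [-0.001  0.     0.012] dist mm 100.0
```

```bash
python3 -m jog '[[-0.1,-0.07,0.1,0,0,0.01],[-0.2,-0.15,0.2,0,0,0.01],[-0.29,-0.2,0.3,0,0,0.01],[-0.29,-0.2,0.355,0,0,0.01],[-0.29,-0.2,0.355,0,0,0.01]]' 0 && python3 to.py .4325 .349 .16 90
python3 - <<'E'
from h import *
c=robot.read_camera("wrist"); im=c["image"].copy()
save("w1",im)
for t in np.linspace(0,2*np.pi,60):
    for r,z in((.041,.048),(.038,0)):
        u,v=proj(c,(.4325+r*np.cos(t),.385+r*np.sin(t),z),"wrist")
        cv2.circle(im,(int(u),int(v)),1,(255,0,0),-1)
save("w1o",im)
E
```

```text
time: 1.08
position: [0.4323, 0.3475, 0.1576]
ee_rot: [0.0, 1.0, -0.001, -0.002]
wrist_force: [-1.3, 0.4, 0.2]
opening: 0.503
t 1.08 tcp [0.4323 0.3475 0.1576] head 89.9 tilt 0.24 open 0.503 F [-1.3  0.4  0.2] q [ 0.53  0.35 -0.13  1.1  -0.    0.53]
shift [-0.001  0.008 -0.012] turn [-0.005 -0.006 -0.002] dist mm 2.8
```

View pics/w1o.png

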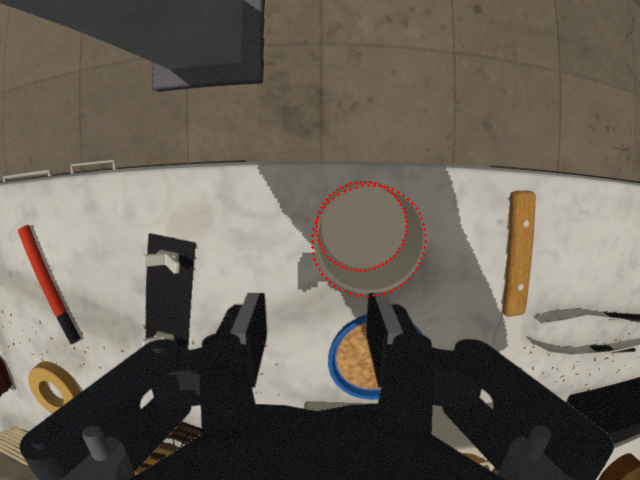

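```bash
python3 - <<'E'
from h import *
im=cv2.imread("pics/w1o.png")[:,:,::-1]
save("w1z",im,(280,160,460,310),4)
E
```

```text
(no output)
```

View pics/w1z.png

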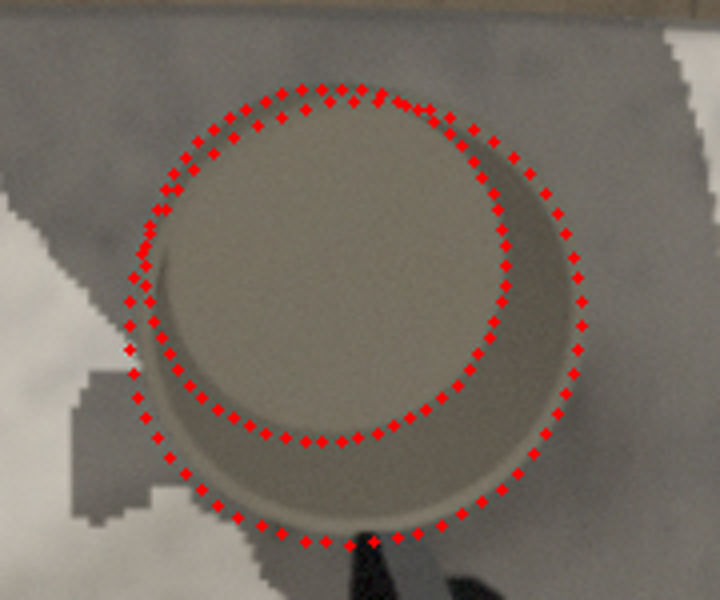

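```bash
python3 -m jog '[[0,0.008,0.1,0,0,0],[0,0.008,0.25,0,0,0],[0,0.008,0.42,0,0,0],[0,0.008,0.55,0,0,0],[0,0.008,0.6,0,0,0]]' 0 && python3 to.py .432 .349 .018 90
```

```text
time: 1.55
position: [0.4304, 0.3495, 0.0372]
ee_rot: [-0.0, 1.0, -0.002, -0.002]
wrist_force: [0.1, 0.2, 0.3]
opening: 0.501
t 1.55 tcp [0.4304 0.3495 0.0372] head 90.1 tilt 0.3 open 0.501 F [0.1 0.2 0.3] q [ 0.54  0.45 -0.33  0.8  -0.    0.53]
shift [-0.008 -0.002  0.096] turn [-0.006 -0.008  0.002] dist mm 19.3
```

```bash
python3 -m jog '[[-0.005,-0.002,0.04,-0.005,-0.008,0],[-0.008,-0.002,0.08,-0.005,-0.008,0],[-0.008,-0.002,0.096,-0.005,-0.008,0],[-0.008,-0.002,0.096,-0.005,-0.008,0],[-0.008,-0.002,0.096,-0.005,-0.008,0]]' 0 && python3 to.py .432 .349 .018 90
python3 - <<'E'
from h import *
c=robot.read_camera("wrist"); save("w2",c["image"])
c=robot.read_camera("scene"); save("s2",c["image"],(120,120,280,240),5)
E
```

```text
time: 1.97
position: [0.4324, 0.3495, 0.0189]
ee_rot: [-0.001, 1.0, 0.0, 0.0]
wrist_force: [0.1, 1.1, -0.4]
opening: 0.501
t 1.97 tcp [0.4324 0.3495 0.0189] head 90.1 tilt 0.05 open 0.501 F [ 0.1  1.1 -0.4] q [ 0.53  0.46 -0.36  0.75 -0.    0.53]
shift [ 0.002 -0.002  0.005] turn [0.    0.002 0.002] dist mm 1.1
```

View pics/w2.png

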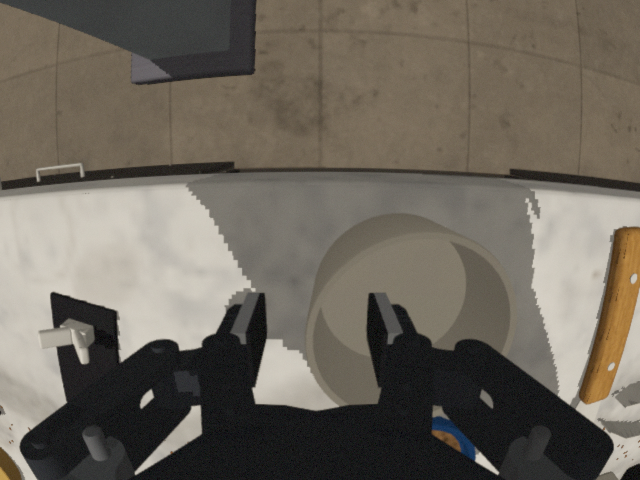

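View pics/s2.png

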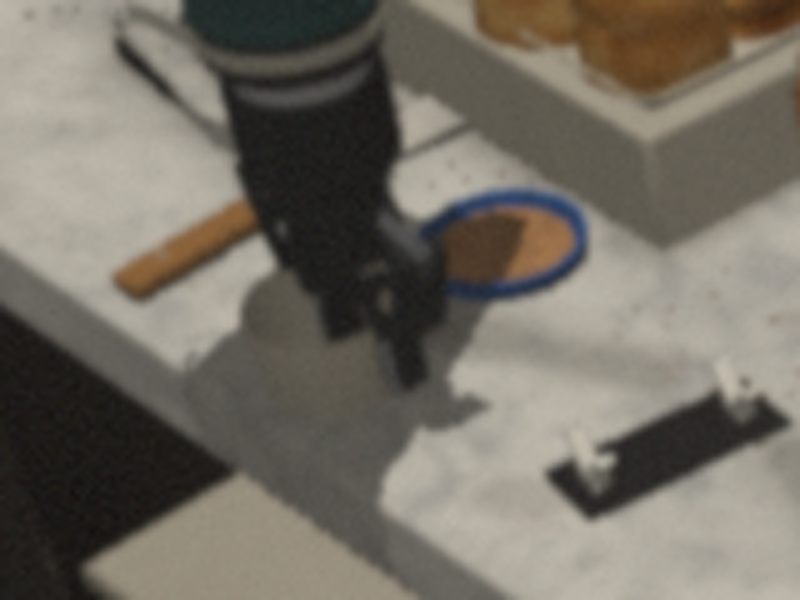

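```bash
python3 -m jog '[[0,0,0,0,0,0],[0,0,0,0,0,0],[0,0,0,0,0,0],[0,0,0,0,0,0],[0,0,0,0,0,0]]' -1 60 && python3 -m jog '[[0,0,0,0,0,0],[0,0,0,0,0,0],[0,0,0,0,0,0],[0,0,-0.02,0,0,0],[0,0,-0.05,0,0,0]]' && python3 to.py .432 .349 .018 90
python3 - <<'E'
from h import *
c=robot.read_camera("wrist"); save("w3",c["image"])
E
```

```text
time: 2.48
position: [0.4323, 0.3497, 0.0198]
ee_rot: [-0.001, 1.0, 0.001, 0.001]
wrist_force: [-5.9, -2.9, 15.8]
opening: 0.078
time: 2.9
position: [0.432, 0.3494, 0.0298]
ee_rot: [-0.001, 1.0, 0.0, 0.0]
wrist_force: [-0.2, 0.3, -2.0]
opening: 0.056
t 2.9 tcp [0.432  0.3494 0.0298] head 90.1 tilt 0.06 open 0.056 F [-0.2  0.3 -2. ] q [ 0.53  0.45 -0.34  0.78  0.    0.53]
shift [ 0.    -0.002  0.059] turn [0.002 0.001 0.003] dist mm 11.8
```

View pics/w3.png

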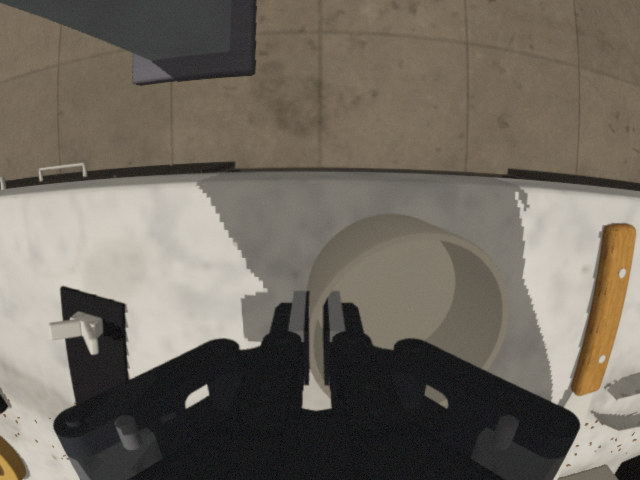

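```bash
python3 -m jog '[[0,0,-0.05,0,0,0],[0,0,-0.15,0,0,0],[0,0,-0.3,0,0,0],[0,0,-0.45,0,0,0],[0,0,-0.5,0,0,0]]' && python3 to.py .432 .349 .13 90
python3 - <<'E'
from h import *
c=robot.read_camera("wrist"); save("w4",c["image"])
c=robot.read_camera("scene"); save("s4",c["image"],(120,60,320,200),4)
E
```

```text
time: 3.37
position: [0.4335, 0.3501, 0.1349]
ee_rot: [-0.001, 1.0, 0.002, 0.003]
wrist_force: [0.0, -0.2, -0.8]
opening: 0.058
t 3.37 tcp [0.4335 0.3501 0.1349] head 90.1 tilt 0.37 open 0.058 F [ 0.  -0.2 -0.8] q [ 0.53  0.36 -0.17  1.03  0.    0.53]
shift [ 0.007 -0.006  0.025] turn [0.006 0.011 0.003] dist mm 5.3
```

View pics/w4.png

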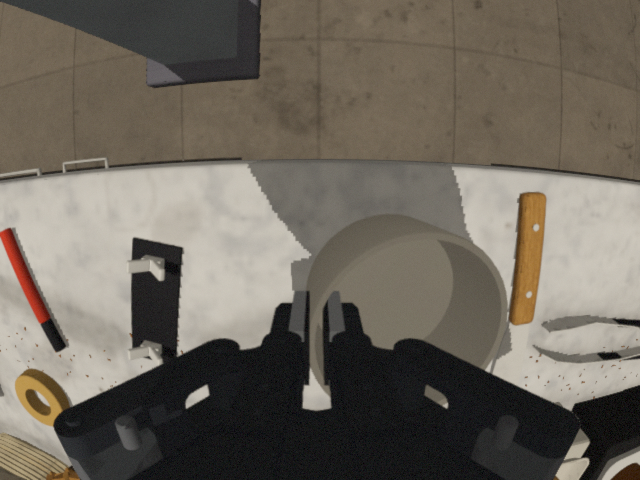

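View pics/s4.png

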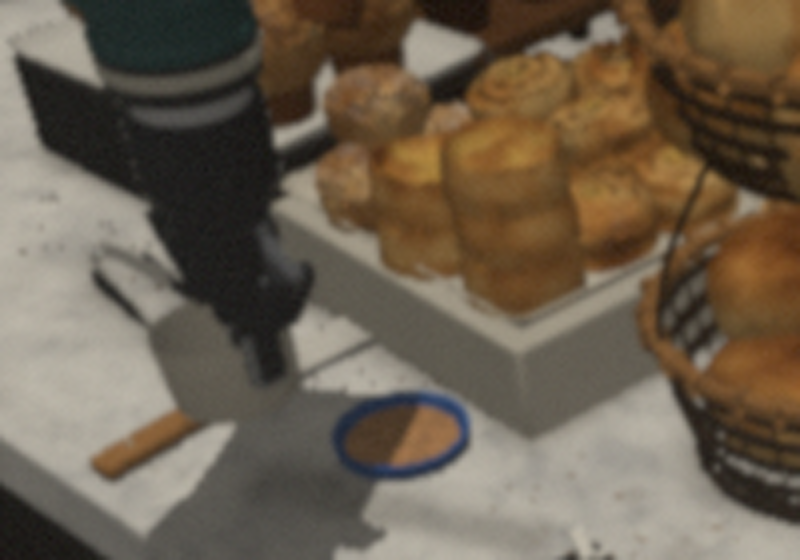

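```bash
cat > ov.py <<'E'
import sys
from h import *
from scipy.spatial.transform import Rotation as Ro
# ov.py name dx dy dz tiltx(deg, world) tilty
n=sys.argv[1]; dx,dy,dz,tx,ty=map(float,sys.argv[2:7])
s=robot.observe(); p=np.array(s["position"])
for cam,box,sc in (("wrist",(270,190,530,400),3),("scene",None,1)):
    c=robot.read_camera(cam); im=cv2.resize(c["image"],None,fx=3,fy=3,interpolation=cv2.INTER_CUBIC)
    Rt=Ro.from_euler("xyz",[tx,ty,0],degrees=True)
    us=[]
    for t in np.linspace(0,2*np.pi,90):
        for r,z,col in((.041,.048,(255,0,0)),(.038,0,(0,255,0))):
            q=Rt.apply([r*np.cos(t),r*np.sin(t),z])+p+[dx,dy,dz]
            u,v=proj(c,q,cam); us.append((u,v))
            cv2.circle(im,(int(u*3+1),int(v*3+1)),2,col,-1)
    us=np.array(us); m=us.mean(0)*3; x0=int(max(0,m[0]-300)); y0=int(max(0,m[1]-280))
    cv2.imwrite(f"pics/{n}_{cam}.png",np.ascontiguousarray(im[y0:y0+560,x0:x0+600,::-1]))
E
python3 ov.py o5 -0.001 .0355 -.0195 0 0
```

```text
(no output)
```

View pics/o5_wrist.png

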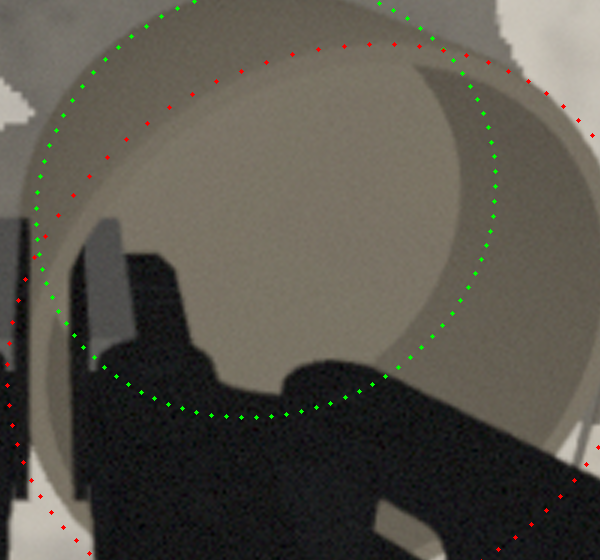

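View pics/o5_scene.png

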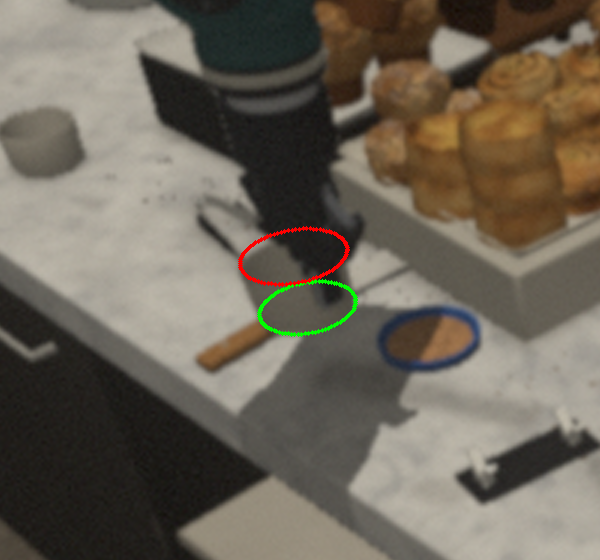

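```bash
python3 -m jog '[[0,-0.05,-0.06,0,0,0],[0,-0.18,-0.15,-0.03,0,0],[0,-0.35,-0.2,-0.06,0,0],[0,-0.53,-0.22,-0.09,0,0],[0,-0.7,-0.22,-0.12,0,0]]' - 80 && python3 -m jog '[[0,-0.19,0,0,0,0],[0,-0.38,0,0,0,0],[0,-0.57,0,0,0,0],[0,-0.76,0,0,0,0],[0,-0.94,0,0,0,0]]' && python3 -m jog '[[0,-0.19,0,0,0,0],[-0.05,-0.38,0,0,0,0],[-0.1,-0.57,0,0,0,0],[-0.15,-0.76,0,0,0,0],[-0.2,-0.94,0,0,0,0]]' && python3 to.py .553 -.4245 .10 90
```

```text
time: 3.98
position: [0.4317, 0.2075, 0.1746]
ee_rot: [-0.001, 0.999, 0.032, 0.001]
wrist_force: [1.2, 0.3, -1.9]
opening: 0.047
time: 4.4
position: [0.4309, 0.0177, 0.1621]
ee_rot: [-0.001, 0.999, 0.032, 0.0]
wrist_force: [0.9, -0.1, -2.4]
opening: 0.05
time: 4.82
position: [0.4704, -0.1722, 0.1495]
ee_rot: [-0.001, 0.999, 0.032, -0.0]
wrist_force: [0.6, 1.3, -2.5]
opening: 0.051
t 4.82 tcp [ 0.4704 -0.1722  0.1495] head 90.1 tilt 3.71 open 0.051 F [ 0.6  1.3 -2.5] q [-0.55  0.28 -0.25  1.07  0.05 -0.55]
shift [-0.412 -1.275  0.165] turn [ 0.124 -0.001  0.002] dist mm 270.0
```

```bash
python3 -m jog '[[-0.1,-0.12,-0.01,0,0,0],[-0.2,-0.26,-0.02,0,0,0],[-0.3,-0.4,-0.03,0,0,0],[-0.38,-0.52,-0.04,0,0,0],[-0.41,-0.6,-0.05,0,0,0]]' && python3 -m jog '[[0,-0.16,-0.01,0,0,0],[0,-0.32,-0.02,0,0,0],[0,-0.48,-0.03,0,0,0],[0,-0.6,-0.04,0,0,0],[0,-0.66,-0.045,0,0,0]]' && python3 to.py .553 -.4245 .10 90
python3 ov.py o6 -0.001 .0355 -.0195 0 0
python3 - <<'E'
from h import *
c=robot.read_camera("wrist"); save("w6",c["image"])
E
```

```text
time: 5.23
position: [0.5531, -0.295, 0.1504]
ee_rot: [-0.0, 0.999, 0.033, -0.001]
wrist_force: [0.2, 0.7, -1.8]
opening: 0.051
time: 5.65
position: [0.5517, -0.4304, 0.1494]
ee_rot: [0.001, 0.999, 0.033, -0.002]
wrist_force: [0.5, -1.5, -2.1]
opening: 0.043
t 5.65 tcp [ 0.5517 -0.4304  0.1494] head 89.9 tilt 3.8 open 0.043 F [ 0.5 -1.5 -2.1] q [-0.8   0.64  0.35  1.34  0.04 -0.8 ]
shift [-0.008  0.013  0.248] turn [ 0.127 -0.007 -0.004] dist mm 49.7
```

View pics/o6_scene.png

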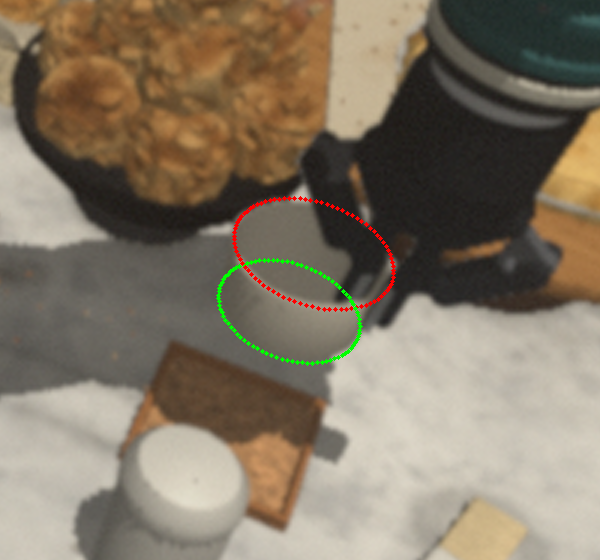

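View pics/w6.png

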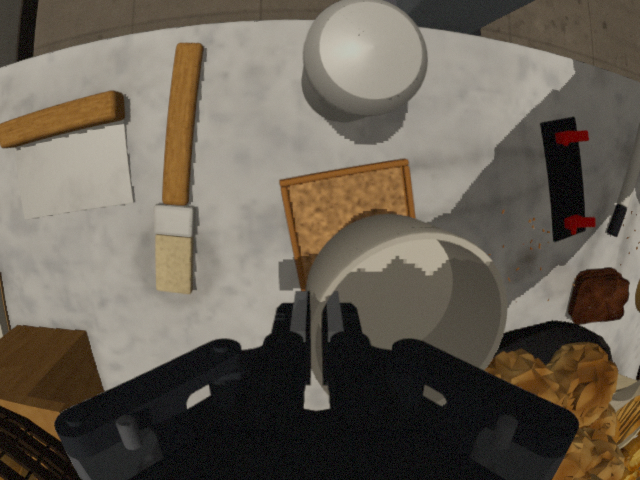

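```bash
python3 to.py .552 -.424 .045 90; python3 -m jog '[[-0.008,0.02,0.08,0,0,0],[-0.008,0.03,0.2,0,0,0],[-0.008,0.01,0.34,0,0,0],[-0.008,0,0.46,0,0,0],[-0.008,0,0.51,0,0,0]]' && python3 to.py .552 -.424 .0245 90
python3 ov.py o7 -0.001 .0355 -.0195 0 0
```

```text
t 5.8 tcp [ 0.5521 -0.4281  0.1496] head 89.9 tilt 3.83 open 0.051 F [ 0.1  0.5 -2.9] q [-0.79  0.63  0.35  1.34  0.04 -0.79]
shift [-0.001 -0.015  0.523] turn [ 0.127 -0.006 -0.002] dist mm 104.7
time: 6.22
position: [0.5519, -0.4191, 0.0446]
ee_rot: [0.0, 0.999, 0.035, -0.003]
wrist_force: [-0.4, -0.1, -1.9]
opening: 0.046
t 6.22 tcp [ 0.5519 -0.4191  0.0446] head 89.9 tilt 4.04 open 0.046 F [-0.4 -0.1 -1.9] q [-0.79  0.68  0.15  1.09  0.04 -0.79]
shift [-0.001 -0.032  0.099] turn [ 0.134 -0.013 -0.001] dist mm 20.7
```

View pics/o7_scene.png

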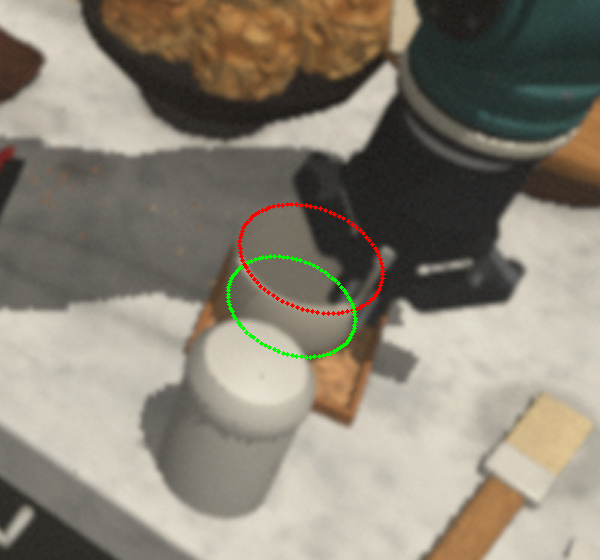

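View pics/o7_wrist.png

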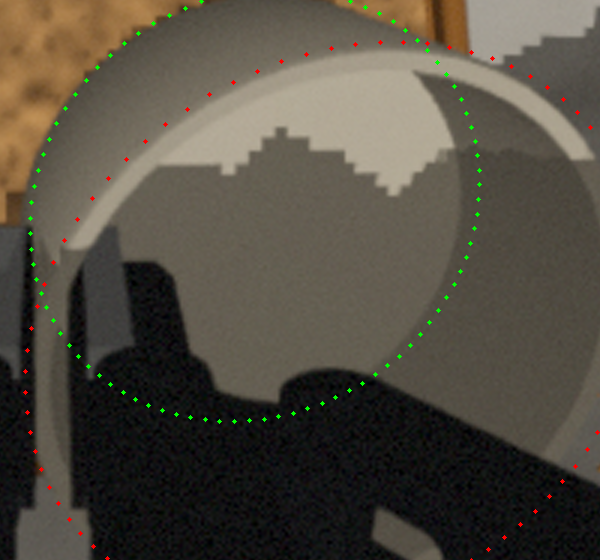

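```bash
python3 -m jog '[[0,-0.015,0.01,0,0,0],[0,-0.03,0.03,0,0,0],[0,-0.03,0.055,0,0,0],[0,-0.03,0.075,0,0,0],[0,-0.03,0.085,0,0,0]]' && python3 to.py .552 -.424 .0245 90
```

```text
time: 6.73
position: [0.5523, -0.4244, 0.0287]
ee_rot: [0.0, 0.999, 0.035, -0.003]
wrist_force: [-0.1, 0.2, -1.4]
opening: 0.047
t 6.73 tcp [ 0.5523 -0.4244  0.0287] head 89.9 tilt 4.0 open 0.047 F [-0.1  0.2 -1.4] q [-0.79  0.7   0.14  1.06  0.04 -0.79]
shift [0.001 0.    0.021] turn [ 0.133 -0.011 -0.002] dist mm 4.2
```

```bash
python3 -m jog '[[0,0,0.004,0,0,0],[0,0,0.008,0,0,0],[0,0,0.012,0,0,0],[0,0,0.016,0,0,0],[0,0,0.02,0,0,0]]' && python3 to.py .552 -.424 .0245 90
```

```text
time: 7.15
position: [0.5524, -0.4246, 0.0252]
ee_rot: [0.0, 0.999, 0.034, -0.003]
wrist_force: [-3.1, -4.1, 5.5]
opening: 0.053
t 7.15 tcp [ 0.5524 -0.4246  0.0252] head 89.9 tilt 3.93 open 0.053 F [-3.1 -4.1  5.5] q [-0.79  0.7   0.13  1.06  0.04 -0.79]
shift [0.002 0.003 0.004] turn [ 0.131 -0.011 -0.002] dist mm 1.0
```

```bash
python3 -m jog '[[0,0,0,0,0,0],[0,0,0,0,0,0],[0,0,0,0,0,0],[0,0,0,0,0,0],[0,0,-0.02,0,0,0]]' -0.2 && python3 -m jog '[[0,0,-0.05,0,0,0],[0,0,-0.15,0,0,0],[0,0,-0.3,0,0,0],[0,0,-0.45,0,0,0],[0,0,-0.6,0,0,0]]' && python3 to.py .435 -.398 .2 90
python3 - <<'E'
from h import *
c=robot.read_camera("wrist"); save("w8",c["image"])
c=robot.read_camera("scene"); save("s8",c["image"],(340,240,540,390),4)
E
```

```text
time: 7.57
position: [0.5521, -0.4245, 0.0287]
ee_rot: [0.0, 0.999, 0.035, -0.003]
wrist_force: [0.5, 0.2, -0.2]
opening: 0.402
time: 7.98
position: [0.5527, -0.4327, 0.1507]
ee_rot: [0.0, 0.999, 0.035, -0.003]
wrist_force: [0.1, 0.7, 0.5]
opening: 0.397
t 7.98 tcp [ 0.5527 -0.4327  0.1507] head 89.9 tilt 3.97 open 0.397 F [0.1 0.7 0.5] q [-0.8   0.64  0.37  1.35  0.04 -0.8 ]
shift [ 0.59   0.189 -0.23 ] turn [ 0.132 -0.012 -0.002] dist mm 132.2
```

View pics/w8.png

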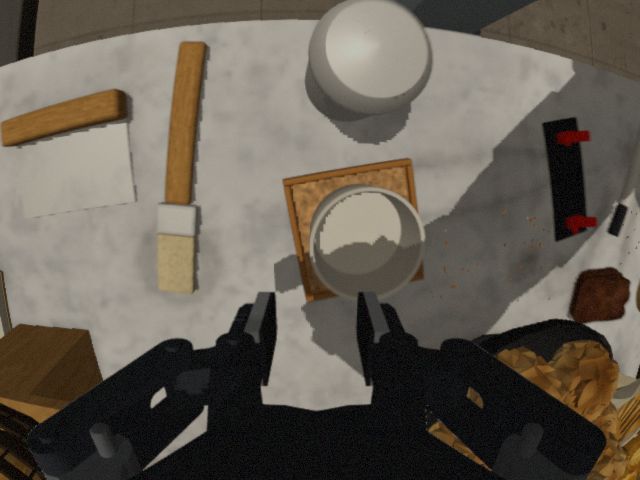

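View pics/s8.png

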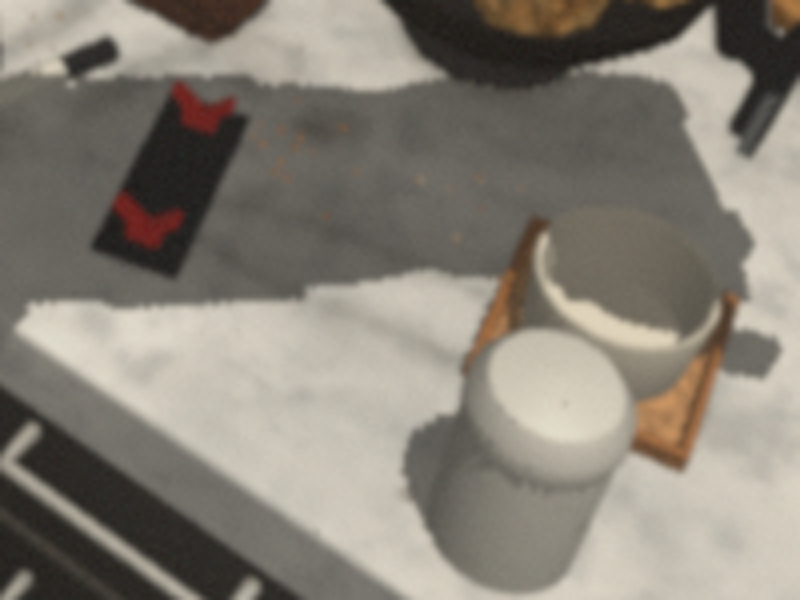

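```bash
cat > fit.py <<'E'
import sys
from h import *
# fit.py img  : overlay tray and ramekin at given x y yaw rx ry
tx,ty,yaw,rx,ry=map(float,sys.argv[2:7])
for cam,box in (("wrist",(250,140,450,320)),("top",(430,190,530,290)),("scene",(400,260,540,390))):
    c=robot.read_camera(cam); sc=4
    im=cv2.resize(c["image"],None,fx=sc,fy=sc,interpolation=cv2.INTER_CUBIC)
    a=np.radians(yaw); Rm=np.array([[np.cos(a),-np.sin(a)],[np.sin(a),np.cos(a)]])
    def dot(p,col):
        u,v=proj(c,p,cam); cv2.circle(im,(int(u*sc+1.5),int(v*sc+1.5)),2,col,-1)
    for t in np.linspace(-1,1,25):
        for e in ((t,1),(t,-1),(1,t),(-1,t)):
            q=Rm@(np.array(e)*.051); dot((tx+q[0],ty+q[1],.012),(0,0,255))
    for t in np.linspace(0,2*np.pi,60):
        dot((rx+.041*np.cos(t),ry+.041*np.sin(t),.053),(255,0,0)); dot((rx+.038*np.cos(t),ry+.038*np.sin(t),.005),(0,255,0))
    b=[k*sc for k in box]; cv2.imwrite(f"pics/{sys.argv[1]}_{cam}.png",np.ascontiguousarray(im[b[1]:b[3],b[0]:b[2],::-1]))
E
python3 fit.py f1 .551 -.3885 9.7 .551 -.3885
```

```text
(no output)
```

View pics/f1_wrist.png

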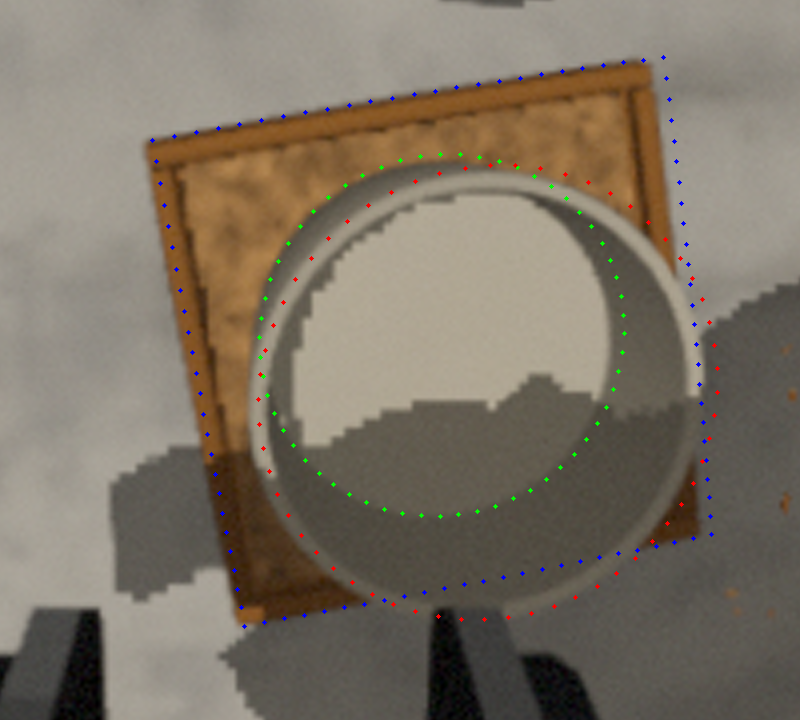

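View pics/f1_scene.png

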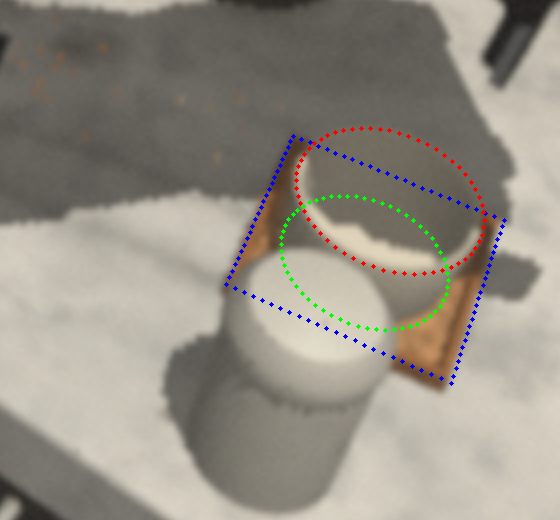

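```bash
python3 -m jog '[[0,0,-0.1,0.03,0,0],[0.12,0.05,-0.2,0.06,0,0],[0.3,0.1,-0.23,0.1,0,0],[0.48,0.17,-0.23,0.13,0,0],[0.59,0.19,-0.23,0.13,-0.01,0]]' 1 && python3 -m jog '[[0,0,0,0,0,0],[0,0,0,0,0,0]]' && python3 to.py .435 -.398 .2 90
cat > sh.py <<'E'
import sys
from h import *
n=sys.argv[1]; x,y,z0=map(float,sys.argv[2:5])
for cam in ("wrist","top","scene"):
    c=robot.read_camera(cam); sc=4
    im=cv2.resize(c["image"],None,fx=sc,fy=sc,interpolation=cv2.INTER_CUBIC); U=[]
    for r,z,col in ((.034,.1,(255,0,0)),(.034,.089,(255,255,0)),(.032,0,(0,255,0))):
      for t in np.linspace(0,2*np.pi,60):
        u,v=proj(c,(x+r*np.cos(t),y+r*np.sin(t),z0+z),cam); U.append((u*sc,v*sc)); cv2.circle(im,(int(u*sc+1.5),int(v*sc+1.5)),2,col,-1)
    m=np.mean(U,0).astype(int); x0=max(0,m[0]-300); y0=max(0,m[1]-250)
    cv2.imwrite(f"pics/{n}_{cam}.png",np.ascontiguousarray(im[y0:y0+500,x0:x0+600,::-1]))
E
python3 sh.py sh1 .4345 -.3975 0
```

```text
time: 8.65
position: [0.4324, -0.3953, 0.1974]
ee_rot: [0.0, 1.0, 0.001, -0.001]
wrist_force: [-0.5, -0.4, 0.2]
opening: 0.999
time: 8.82
position: [0.4311, -0.3945, 0.1973]
ee_rot: [0.001, 1.0, 0.001, -0.002]
wrist_force: [1.3, 0.3, 0.1]
opening: 0.998
t 8.82 tcp [ 0.4311 -0.3945  0.1973] head 89.9 tilt 0.23 open 0.998 F [1.3 0.3 0.1] q [-0.88  0.38  0.03  1.23 -0.   -0.88]
shift [-0.019 -0.017 -0.014] turn [ 0.005 -0.006 -0.002] dist mm 5.9
```

View pics/sh1_wrist.png

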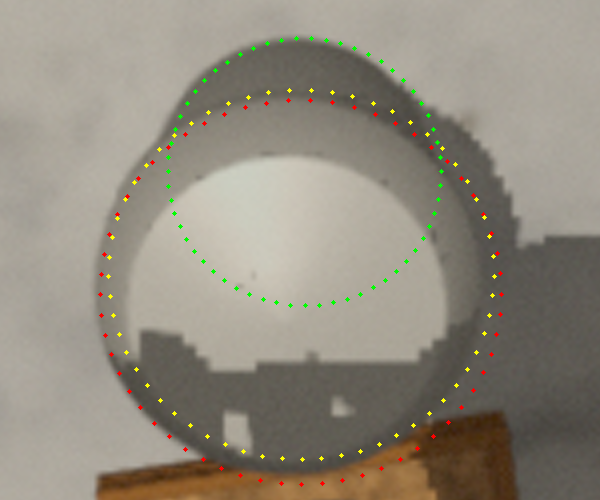

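View pics/sh1_scene.png

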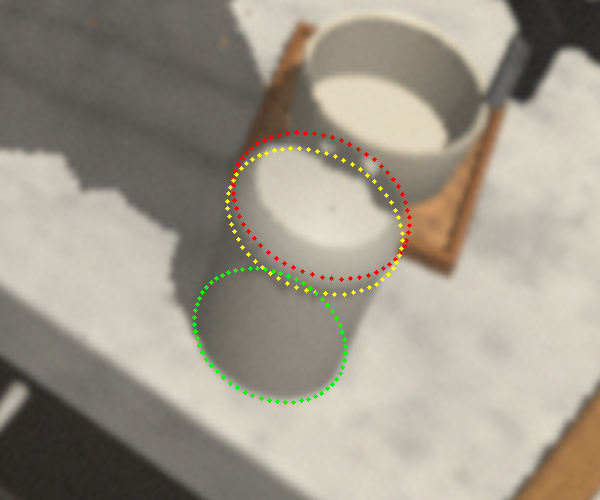

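```bash
python3 to.py .4335 -.3985 .072 90; python3 -m jog '[[-0.012,-0.02,0,0.005,-0.006,0],[-0.012,-0.02,0.1,0.005,-0.006,0],[-0.012,-0.02,0.23,0.005,-0.006,0],[-0.012,-0.02,0.34,0.005,-0.006,0],[-0.012,-0.02,0.38,0.005,-0.006,0]]' && python3 to.py .4335 -.3985 .072 90
```

```text
t 8.97 tcp [ 0.4331 -0.3955  0.1968] head 90.0 tilt 0.21 open 0.999 F [-0.7 -0.7 -0.1] q [-0.88  0.38  0.04  1.23 -0.   -0.88]
shift [-0.004 -0.016  0.624] turn [ 0.004 -0.006  0.   ] dist mm 124.8
time: 9.38
position: [0.4352, -0.3988, 0.1174]
ee_rot: [-0.0, 1.0, 0.001, -0.001]
wrist_force: [-0.8, 0.6, -0.5]
opening: 1.0
t 9.38 tcp [ 0.4352 -0.3988  0.1174] head 90.0 tilt 0.2 open 1.0 F [-0.8  0.6 -0.5] q [-0.88  0.43 -0.11  1.04  0.   -0.88]
shift [0.008 0.001 0.227] turn [ 0.005 -0.004  0.001] dist mm 45.4
```

```bash
python3 -m jog '[[0.008,0,0.04,0,0,0],[0.008,0,0.09,0,0,0],[0.008,0,0.15,0,0,0],[0.008,0,0.2,0,0,0],[0.008,0,0.227,0,0,0]]' && python3 to.py .4335 -.3985 .072 90
python3 - <<'E'
from h import *
c=robot.read_camera("wrist"); save("w9",c["image"])
E
```

```text
time: 9.8
position: [0.4335, -0.3986, 0.071]
ee_rot: [-0.0, 1.0, 0.002, -0.001]
wrist_force: [0.2, -0.4, -0.5]
opening: 0.997
t 9.8 tcp [ 0.4335 -0.3986  0.071 ] head 90.0 tilt 0.23 open 0.997 F [ 0.2 -0.4 -0.5] q [-0.88  0.46 -0.19  0.92  0.   -0.88]
shift [-0.     0.001 -0.005] turn [ 0.006 -0.005  0.001] dist mm 1.0
```

View pics/w9.png

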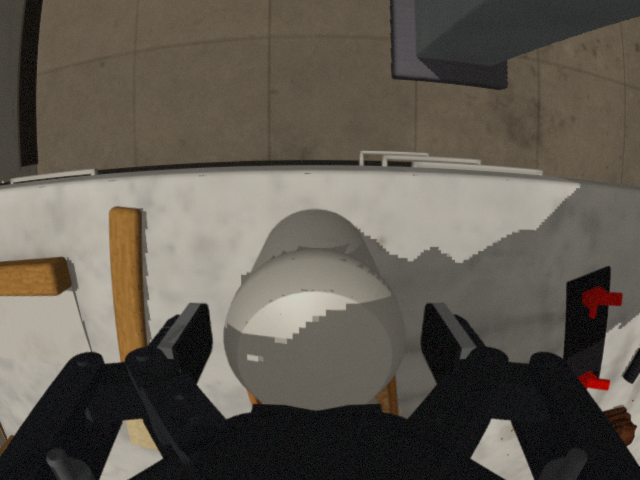

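```bash
python3 -m jog '[[0,0,0,0,0,0],[0,0,0,0,0,0],[0,0,0,0,0,0],[0,0,0,0,0,0],[0,0,0,0,0,0]]' -1 50 && python3 -m jog '[[0,0,0,0,0,0],[0,0,0,0,0,0],[0,0,-0.02,0,0,0],[0,0,-0.04,0,0,0],[0,0,-0.08,0,0,0]]' && python3 to.py .4335 -.3985 .072 90
python3 - <<'E'
from h import *
c=robot.read_camera("wrist"); save("w10",c["image"])
c=robot.read_camera("scene"); save("s10",c["image"],(380,230,560,390),4)
E
```

```text
time: 10.27
position: [0.4336, -0.3988, 0.0714]
ee_rot: [-0.0, 1.0, 0.001, -0.001]
wrist_force: [-0.9, 0.7, 6.6]
opening: 0.734
time: 10.68
position: [0.4334, -0.3985, 0.0873]
ee_rot: [-0.0, 1.0, 0.002, -0.001]
wrist_force: [0.0, 0.6, -3.3]
opening: 0.741
t 10.68 tcp [ 0.4334 -0.3985  0.0873] head 90.0 tilt 0.26 open 0.741 F [ 0.   0.6 -3.3] q [-0.88  0.45 -0.16  0.96  0.   -0.88]
shift [-0.001 -0.     0.077] turn [ 0.007 -0.005  0.001] dist mm 15.3
```

View pics/w10.png

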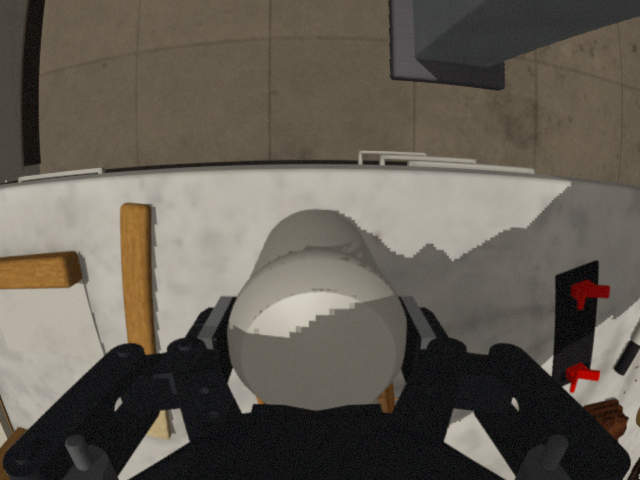

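View pics/s10.png

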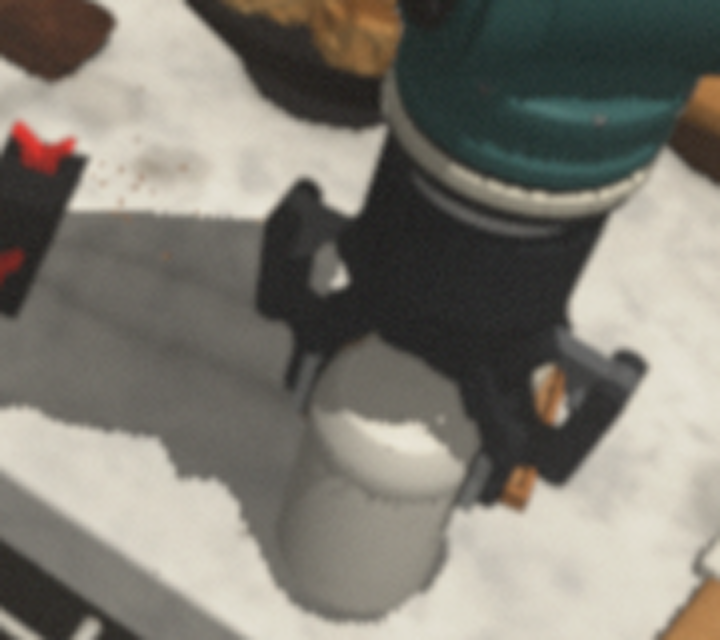

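```bash
python3 -m jog '[[0,0,-0.08,0,0,0],[0,0,-0.2,0,0,0],[0,0,-0.34,0,0,0],[0,0.03,-0.48,0,0,0],[0,0.1,-0.6,0,0,0]]' && python3 -m jog '[[0,0.1,-0.06,0.005,-0.005,0],[0,0.25,-0.08,0.005,-0.005,0],[0,0.41,-0.08,0.005,-0.005,0],[0,0.58,-0.08,0.005,-0.005,0],[0,0.75,-0.08,0.005,-0.005,0]]' && python3 -m jog '[[0,0.17,0,0,0,0],[0,0.34,0,0,0,0],[0,0.51,0,0,0,0],[0,0.68,0,0,0,0],[0,0.85,0,0,0,0]]' && python3 to.py .555 .4035 .2 90
```

```text
time: 11.2
position: [0.4342, -0.3804, 0.2106]
ee_rot: [0.0, 1.0, 0.0, -0.0]
wrist_force: [0.8, -0.4, -4.1]
opening: 0.739
time: 11.62
position: [0.434, -0.2291, 0.2268]
ee_rot: [0.0, 1.0, -0.001, 0.001]
wrist_force: [0.5, -0.7, -2.9]
opening: 0.744
time: 12.03
position: [0.4337, -0.0575, 0.2266]
ee_rot: [0.001, 1.0, -0.002, 0.002]
wrist_force: [0.7, -0.1, -3.2]
opening: 0.743
t 12.03 tcp [ 0.4337 -0.0575  0.2266] head 89.9 tilt 0.26 open 0.743 F [ 0.7 -0.1 -3.2] q [-0.32  0.11 -0.26  1.2  -0.   -0.32]
shift [-0.603  2.306  0.128] turn [-0.006  0.007 -0.002] dist mm 477.4
```

```bash
python3 -m jog '[[0,0.17,0,0,0,0],[0,0.34,0,0,0,0],[0,0.51,0,0,0,0],[0,0.68,0,0,0,0],[0,0.85,0,0,0,0]]' && python3 -m jog '[[-0.01,0.17,0,0,0,0],[-0.03,0.34,0,0,0,0],[-0.06,0.51,0,0,0,0],[-0.1,0.66,0,0,0,0],[-0.14,0.8,0,0,0,0]]' && python3 -m jog '[[-0.08,0.12,0,0,0,0],[-0.16,0.25,0.02,0,0,0],[-0.25,0.38,0.04,0,0,0],[-0.33,0.49,0.06,0,0,0],[-0.38,0.55,0.08,0,0,0]]' && python3 to.py .555 .4035 .1 90
```

```text
time: 12.45
position: [0.4336, 0.1142, 0.2263]
ee_rot: [0.001, 1.0, -0.001, 0.002]
wrist_force: [1.3, -0.2, -2.6]
opening: 0.739
time: 12.87
position: [0.4616, 0.2762, 0.2261]
ee_rot: [0.0, 1.0, -0.001, 0.002]
wrist_force: [1.0, 0.0, -3.1]
opening: 0.737
time: 13.28
position: [0.5387, 0.3884, 0.2093]
ee_rot: [-0.0, 1.0, -0.001, 0.002]
wrist_force: [0.6, 0.1, -3.1]
opening: 0.741
t 13.28 tcp [0.5387 0.3884 0.2093] head 90.0 tilt 0.29 open 0.741 F [ 0.6  0.1 -3.1] q [ 0.5   0.51  0.29  1.35 -0.    0.5 ]
shift [-0.079  0.077  0.547] turn [-0.005  0.008  0.001] dist mm 111.6
```

Now check the coaster's position and the shaker's tilt with overlays before lowering.

```bash
python3 -m jog '[[-0.03,0.03,0.02,0,0.005,0],[-0.06,0.06,0.08,0,0.008,0],[-0.08,0.077,0.16,0,0.008,0],[-0.08,0.077,0.22,0,0.008,0],[-0.08,0.077,0.25,0,0.008,0]]' && python3 to.py .555 .4035 .076 90
cat > co.py <<'E'
import sys
from h import *
n=sys.argv[1]; x,y=map(float,sys.argv[2:4]); s=robot.observe(); p=s["position"]; off=float(sys.argv[4]) if len(sys.argv)>4 else .0714
sx,sy=(map(float,sys.argv[5:7]) if len(sys.argv)>6 else p[:2])
sz=float(sys.argv[7]) if len(sys.argv)>7 else p[2]-off
for cam in ("wrist","top","scene"):
    c=robot.read_camera(cam); sc=4
    im=cv2.resize(c["image"],None,fx=sc,fy=sc,interpolation=cv2.INTER_CUBIC); U=[]
    for r,z,col,cx,cy in ((.048,.012,(255,0,255),x,y),(.041,.004,(255,0,255),x,y),(.034,sz+.1,(255,0,0),sx,sy),(.032,sz,(0,255,0),sx,sy)):
      for t in np.linspace(0,2*np.pi,60):
        u,v=proj(c,(cx+r*np.cos(t),cy+r*np.sin(t),z),cam)
        if r==.048: U.append((u*sc,v*sc))
        cv2.circle(im,(int(u*sc+1.5),int(v*sc+1.5)),2,col,-1)
    m=np.mean(U,0).astype(int); x0=max(0,m[0]-300); y0=max(0,m[1]-270)
    cv2.imwrite(f"pics/{n}_{cam}.png",np.ascontiguousarray(im[y0:y0+540,x0:x0+600,::-1]))
E
python3 co.py c1 .555 .4035
```

```text
time: 13.7
position: [0.5544, 0.4033, 0.157]
ee_rot: [-0.0, 1.0, -0.002, -0.001]
wrist_force: [-0.7, -0.0, -3.4]
opening: 0.737
t 13.7 tcp [0.5544 0.4033 0.157 ] head 90.0 tilt 0.25 open 0.737 F [-0.7 -0.  -3.4] q [ 0.51  0.57  0.26  1.26 -0.    0.51]
shift [-0.004  0.003  0.405] turn [-0.007 -0.004  0.001] dist mm 81.0
```

View pics/c1_wrist.png

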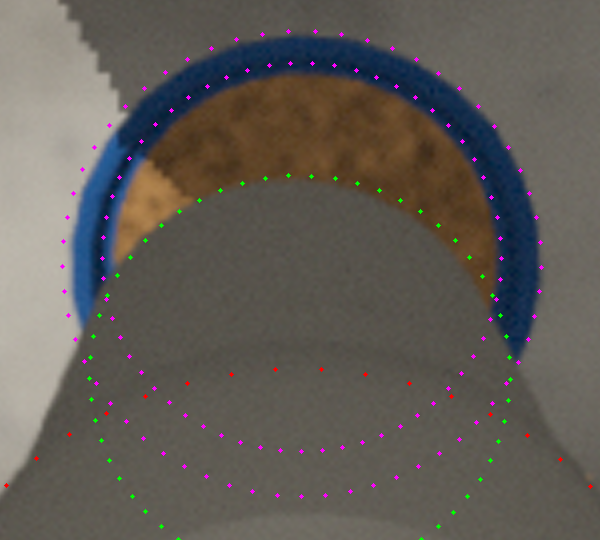

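View pics/c1_scene.png

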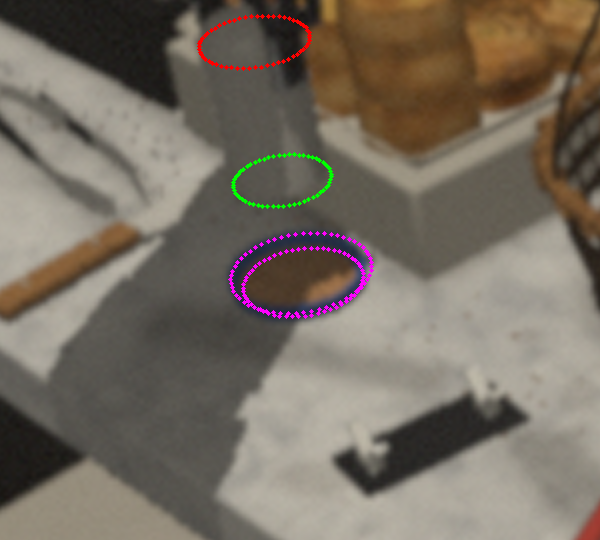

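```bash
python3 -m jog '[[-0.004,0.003,0.05,-0.005,-0.004,0],[-0.004,0.003,0.14,-0.005,-0.004,0],[-0.004,0.003,0.23,-0.005,-0.004,0],[-0.004,0.003,0.31,-0.005,-0.004,0],[-0.004,0.003,0.35,-0.005,-0.004,0]]' && python3 to.py .5555 .404 .0754 90
```

```text
time: 14.27
position: [0.5551, 0.4034, 0.0885]
ee_rot: [-0.0, 1.0, -0.0, 0.001]
wrist_force: [-0.1, -0.1, -3.0]
opening: 0.742
t 14.27 tcp [0.5551 0.4034 0.0885] head 90.0 tilt 0.07 open 0.742 F [-0.1 -0.1 -3. ] q [ 0.51  0.6   0.12  1.09 -0.    0.51]
shift [-0.002  0.003  0.065] turn [-0.001  0.002  0.   ] dist mm 13.1
```

```bash
python3 -m jog '[[0,0.003,0.01,0,0,0],[0,0.003,0.024,0,0,0],[0,0.003,0.036,0,0,0],[0,0.003,0.046,0,0,0],[0,0.003,0.052,0,0,0]]' && python3 -m jog '[[0,0,0.003,0,0,0],[0,0,0.006,0,0,0],[0,0,0.009,0,0,0],[0,0,0.012,0,0,0],[0,0,0.014,0,0,0]]' && python3 to.py .5555 .404 .0754 90
```

```text
time: 14.68
position: [0.5554, 0.4042, 0.0786]
ee_rot: [-0.0, 1.0, -0.0, 0.001]
wrist_force: [0.5, 1.1, -3.2]
opening: 0.742
time: 15.1
position: [0.5554, 0.4042, 0.0757]
ee_rot: [-0.0, 1.0, -0.0, 0.001]
wrist_force: [0.4, 0.1, -2.0]
opening: 0.735
t 15.1 tcp [0.5554 0.4042 0.0757] head 90.0 tilt 0.12 open 0.735 F [ 0.4  0.1 -2. ] q [ 0.51  0.61  0.1   1.06 -0.    0.51]
shift [-0.001 -0.001  0.002] turn [-0.     0.004  0.001] dist mm 0.4
```

```bash
python3 -m jog '[[0,0,0.003,0,0,0],[0,0,0.005,0,0,0],[0,0,0.007,0,0,0],[0,0,0.007,0,0,0]]' && python3 to.py .5555 .404 .0754 90
```

```text
time: 15.43
position: [0.556, 0.4042, 0.0756]
ee_rot: [-0.0, 1.0, 0.0, 0.002]
wrist_force: [-1.5, -4.2, 9.0]
opening: 0.735
t 15.43 tcp [0.556  0.4042 0.0756] head 90.0 tilt 0.23 open 0.735 F [-1.5 -4.2  9. ] q [ 0.51  0.61  0.1   1.06 -0.    0.51]
shift [ 0.002 -0.001  0.001] turn [0.001 0.007 0.   ] dist mm 0.6
```

```bash
python3 -m jog '[[0,0,0,0,0,0],[0,0,0,0,0,0],[0,0,0,0,0,0],[0,0,0,0,0,0],[0,0,0,0,0,0]]' 1 && python3 -m jog '[[0,0,-0.05,0,0,0],[0,0,-0.15,0,0,0],[0,0,-0.3,0,0,0],[0,0,-0.45,0,0,0],[0,0,-0.55,0,0,0]]' && python3 to.py .53 .4 .23 90 && python3 co.py c2 .5555 .404 .0714 .5555 .404 .004
```

```text
time: 15.85
position: [0.5559, 0.4042, 0.0755]
ee_rot: [-0.0, 1.0, 0.0, 0.002]
wrist_force: [-0.7, -0.0, -0.1]
opening: 1.001
time: 16.27
position: [0.5558, 0.4044, 0.1891]
ee_rot: [-0.0, 1.0, 0.001, 0.003]
wrist_force: [0.1, 0.3, -0.3]
opening: 1.003
t 16.27 tcp [0.5558 0.4044 0.1891] head 90.0 tilt 0.36 open 1.003 F [ 0.1  0.3 -0.3] q [ 0.51  0.56  0.32  1.33 -0.    0.51]
shift [ 0.128 -0.021 -0.205] turn [0.003 0.012 0.   ] dist mm 48.5
```

View pics/c2_wrist.png

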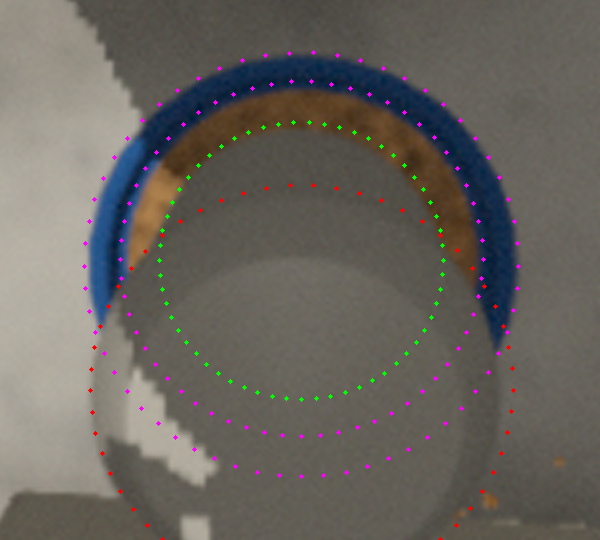

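View pics/c2_scene.png

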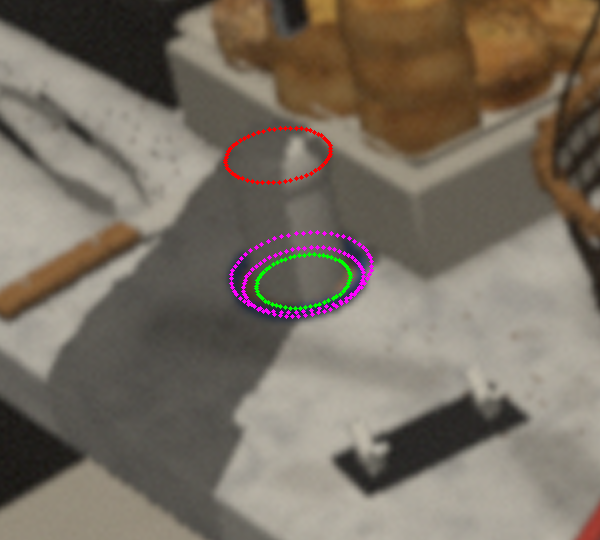

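```bash
python3 -m jog '[[0.06,-0.1,-0.05,0,0,0],[0.12,-0.28,-0.08,0,0,-0.1],[0.2,-0.47,-0.08,0,0,-0.25],[0.25,-0.66,-0.06,0,0,-0.4],[0.29,-0.85,-0.05,0,0,-0.6]]' -0.3 && python3 to.py .491 .067 .15 108.5
```

```text
time: 16.83
position: [0.4963, 0.2331, 0.1961]
ee_rot: [-0.159, 0.987, 0.0, 0.003]
wrist_force: [0.7, 0.0, -0.5]
opening: 0.352
t 16.83 tcp [0.4963 0.2331 0.1961] head 108.3 tilt 0.33 open 0.352 F [ 0.7  0.  -0.5] q [ 0.29  0.31 -0.07  1.18  0.   -0.03]
shift [ 0.287 -0.78   0.229] turn [-0.     0.011 -0.008] dist mm 172.5
```

```bash
python3 -m jog '[[0.05,-0.15,0.03,0,0.005,0],[0.12,-0.32,0.08,0,0.01,0],[0.19,-0.5,0.14,0,0.01,0],[0.25,-0.68,0.2,0,0.01,0],[0.287,-0.78,0.229,0,0.01,0]]' && python3 -m jog '[[0,0,0,0,0,0],[0,0,0,0,0,0]]' && python3 to.py .491 .067 .15 108.5
cat > mk.py <<'E'
import sys
from h import *
# mk.py name x y heading z  -> overlay marker axis model
n=sys.argv[1]; x,y,hd,z=map(float,sys.argv[2:6]); a=np.radians(hd); d=np.array([np.cos(a),np.sin(a),0]); w=np.array([-d[1],d[0],0])
for cam in ("wrist","top","scene"):
    c=robot.read_camera(cam); sc=4
    im=cv2.resize(c["image"],None,fx=sc,fy=sc,interpolation=cv2.INTER_CUBIC); U=[]
    for s in np.linspace(-.067,.067,40):
      for o in (-.0075,.0075):
        u,v=proj(c,np.array([x,y,z])+d*s+w*o,cam); U.append((u*sc,v*sc)); cv2.circle(im,(int(u*sc+1.5),int(v*sc+1.5)),1,(0,255,0),-1)
    m=np.mean(U,0).astype(int); x0=max(0,m[0]-300); y0=max(0,m[1]-270)
    cv2.imwrite(f"pics/{n}_{cam}.png",np.ascontiguousarray(im[y0:y0+540,x0:x0+600,::-1]))
E
python3 mk.py m1 .491 .067 18.5 .0075
```

```text
time: 17.25
position: [0.4895, 0.0641, 0.1483]
ee_rot: [-0.158, 0.987, -0.0, -0.001]
wrist_force: [0.7, -0.3, -0.1]
opening: 0.35
time: 17.42
position: [0.4886, 0.0631, 0.1474]
ee_rot: [-0.157, 0.988, 0.0, -0.002]
wrist_force: [0.7, 0.5, 0.5]
opening: 0.349
t 17.42 tcp [0.4886 0.0631 0.1474] head 108.0 tilt 0.23 open 0.349 F [0.7 0.5 0.5] q [-0.04  0.25 -0.3   1.02 -0.   -0.35]
shift [-0.017  0.015 -0.013] turn [ 0.002 -0.007 -0.015] dist mm 5.3
```

View pics/m1_wrist.png

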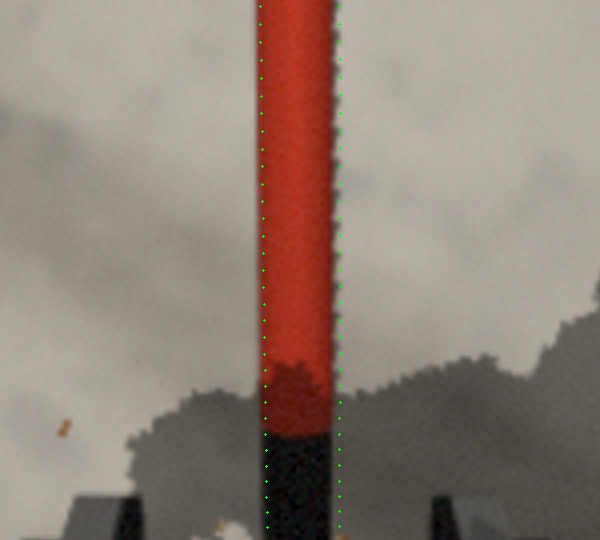

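View pics/m1_scene.png

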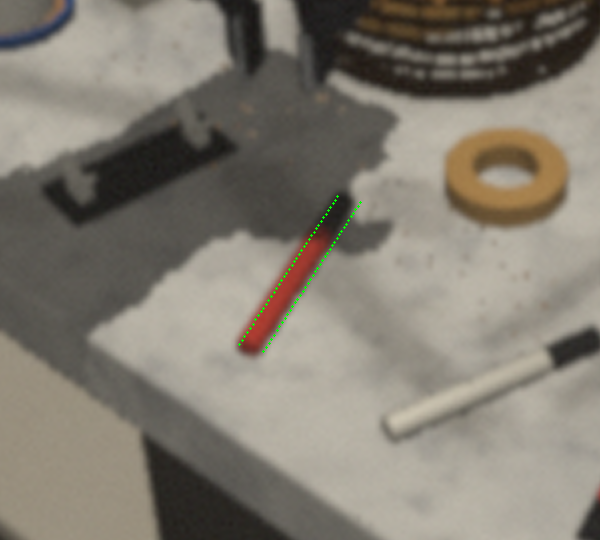

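```bash
python3 - <<'E'
from h import *
c=robot.read_camera("wrist"); save("w11",c["image"],(230,80,430,230),4)
a=np.radians(18.5); d=np.array([np.cos(a),np.sin(a),0])
for s in(-.067,.067): print(proj(c,np.array([.491,.067,.0075])+d*s,"wrist"))
E
```

```text
(np.float64(317.9224781546808), np.float64(148.61546412396967))
(np.float64(318.55392303493386), np.float64(311.595934405162))
```

View pics/w11.png

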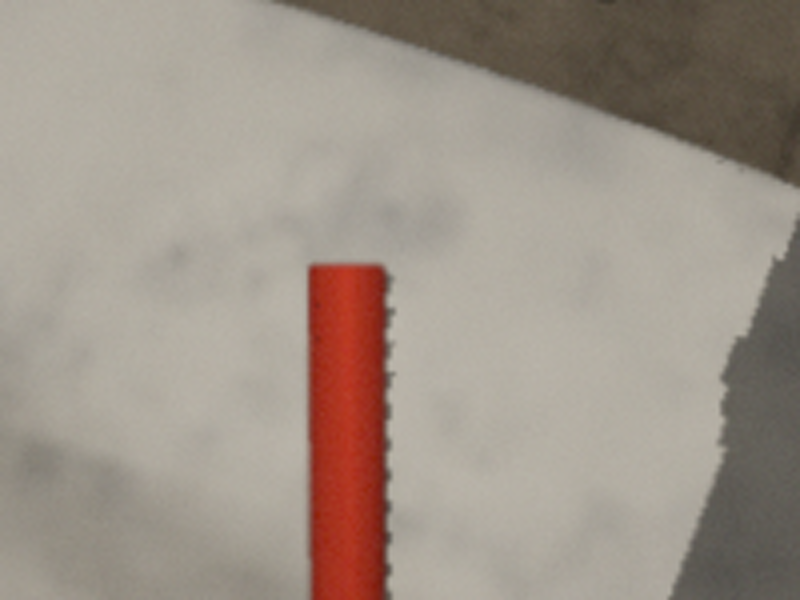

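```bash
python3 to.py .4895 .066 .03 108.5; python3 -m jog '[[-0.005,0.01,0.05,0,-0.005,-0.01],[-0.01,0.015,0.18,0,-0.007,-0.015],[-0.01,0.015,0.34,0,-0.007,-0.015],[-0.01,0.015,0.48,0,-0.007,-0.015],[-0.01,0.015,0.58,0,-0.007,-0.015]]' && python3 to.py .4895 .066 .004 108.5
```

```text
t 17.62 tcp [0.4896 0.0651 0.1484] head 108.3 tilt 0.1 open 0.351 F [ 0.9  0.6 -0.5] q [-0.03  0.25 -0.29  1.02 -0.   -0.35]
shift [-0.002  0.004  0.592] turn [ 0.    -0.003 -0.008] dist mm 118.4
time: 18.03
position: [0.4897, 0.0697, 0.0305]
ee_rot: [-0.163, 0.987, 0.0, 0.0]
wrist_force: [0.6, 0.3, -0.3]
opening: 0.352
t 18.03 tcp [0.4897 0.0697 0.0305] head 108.8 tilt 0.07 open 0.352 F [ 0.6  0.3 -0.3] q [-0.02  0.37 -0.49  0.71  0.   -0.35]
shift [ 0.007 -0.017  0.133] turn [0.001 0.002 0.01 ] dist mm 26.8
```

```bash
python3 -m jog '[[0.007,-0.017,0.04,0,0,0.01],[0.007,-0.017,0.08,0,0,0.01],[0.007,-0.017,0.11,0,0,0.01],[0.007,-0.017,0.128,0,0,0.01],[0.007,-0.017,0.128,0,0,0.01]]' && python3 to.py .4895 .066 .004 108.5
python3 - <<'E'
from h import *
c=robot.read_camera("wrist"); save("w12",c["image"])
E
```

```text
time: 18.45
position: [0.4896, 0.0664, 0.0048]
ee_rot: [-0.161, 0.987, 0.0, 0.0]
wrist_force: [-0.6, -0.2, 0.0]
opening: 0.351
t 18.45 tcp [0.4896 0.0664 0.0048] head 108.5 tilt 0.07 open 0.351 F [-0.6 -0.2  0. ] q [-0.03  0.4  -0.53  0.64  0.   -0.35]
shift [ 0.001 -0.002  0.004] turn [0.001 0.002 0.001] dist mm 0.9
```

View pics/w12.png

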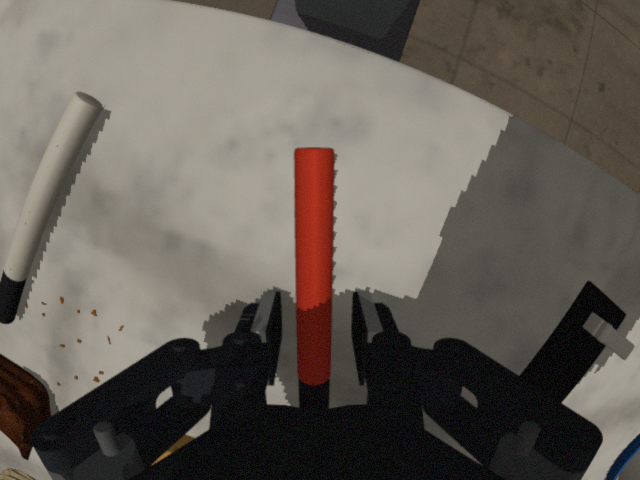

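```bash
python3 -m jog '[[0,0,0,0,0,0],[0,0,0,0,0,0],[0,0,0,0,0,0],[0,0,0,0,0,0],[0,0,0,0,0,0]]' -1 40 && python3 -m jog '[[0,0,0,0,0,0],[0,0,0,0,0,0],[0,0,-0.05,0,0,0],[0,0,-0.15,0,0,0],[0,0,-0.25,0,0,0]]' && python3 to.py .4895 .066 .004 108.5
python3 - <<'E'
from h import *
c=robot.read_camera("wrist"); save("w13",c["image"])
c=robot.read_camera("scene"); save("s13",c["image"],(180,140,380,290),4)
E
```

```text
time: 18.92
position: [0.4902, 0.0664, 0.0059]
ee_rot: [-0.161, 0.987, 0.0, 0.001]
wrist_force: [-0.2, 0.5, 7.2]
opening: 0.151
time: 19.33
position: [0.4896, 0.0663, 0.0563]
ee_rot: [-0.161, 0.987, 0.001, 0.001]
wrist_force: [0.0, 0.5, 0.4]
opening: 0.153
t 19.33 tcp [0.4896 0.0663 0.0563] head 108.5 tilt 0.1 open 0.153 F [0.  0.5 0.4] q [-0.03  0.33 -0.46  0.78  0.   -0.35]
shift [ 0.001 -0.002  0.261] turn [0.001 0.003 0.001] dist mm 52.3
```

View pics/w13.png

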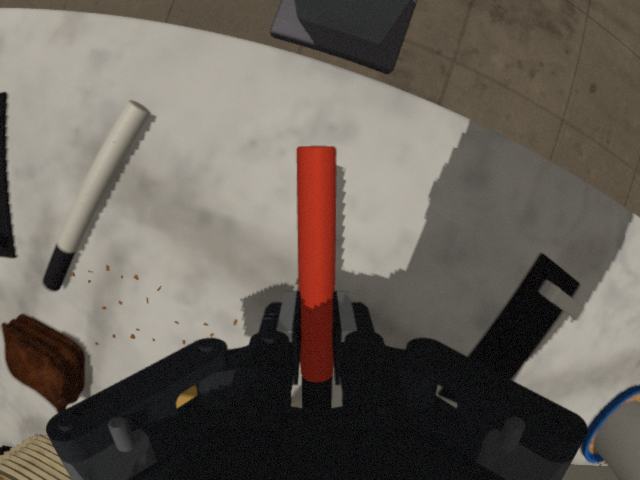

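View pics/s13.png

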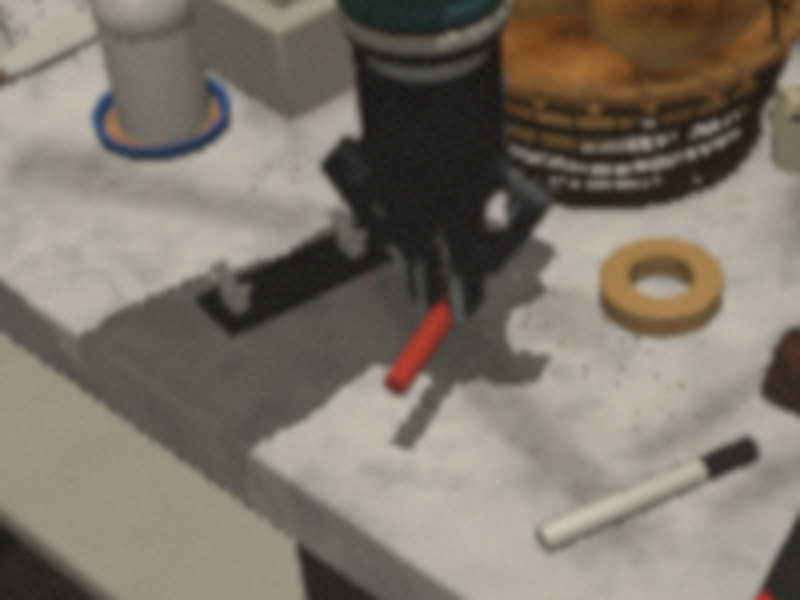

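```bash
python3 to.py .504 -.177 .12 105; python3 -m jog '[[0,0,-0.1,0,0,0],[0.03,-0.12,-0.22,0,0,0.02],[0.09,-0.3,-0.32,0,0,0.06],[0.15,-0.48,-0.32,0,0,0.1],[0.2,-0.66,-0.32,0,0,0.117]]' && python3 to.py .504 -.177 .12 105
```

```text
t 19.43 tcp [0.4917 0.0663 0.0584] head 108.5 tilt 0.38 open 0.156 F [ 0.2  0.9 -1.4] q [-0.03  0.33 -0.45  0.78  0.   -0.35]
shift [ 0.326 -1.173 -0.309] turn [-0.002  0.013  0.118] dist mm 251.3
time: 19.85
position: [0.4954, -0.0733, 0.1231]
ee_rot: [-0.131, 0.991, -0.0, 0.004]
wrist_force: [0.9, 0.6, 0.0]
opening: 0.152
t 19.85 tcp [ 0.4954 -0.0733  0.1231] head 105.0 tilt 0.49 open 0.152 F [0.9 0.6 0. ] q [-0.31  0.28 -0.34  0.95  0.   -0.57]
shift [ 0.093 -0.512  0.015] turn [-0.004  0.016  0.   ] dist mm 104.1
```

```bash
python3 -m jog '[[0.02,-0.13,0,0,0.01,0],[0.05,-0.28,0.01,0,0.015,0],[0.08,-0.42,0.015,0,0.015,0],[0.093,-0.5,0.015,0,0.015,0],[0.093,-0.512,0.015,0,0.015,0]]' && python3 -m jog '[[0,0,0,0,0,0],[0,0,0,0,0,0]]' && python3 to.py .504 -.177 .12 105
cat > rs.py <<'E'
import sys
from h import *
n=sys.argv[1]; x,y,hd=map(float,sys.argv[2:5]); a=np.radians(hd); d=np.array([np.cos(a),np.sin(a),0]); w=np.array([-d[1],d[0],0])
for cam in ("wrist","top","scene"):
    c=robot.read_camera(cam); sc=4
    im=cv2.resize(c["image"],None,fx=sc,fy=sc,interpolation=cv2.INTER_CUBIC); U=[]
    def seg(A,B,col):
        for t in np.linspace(0,1,25):
            u,v=proj(c,np.array([x,y,0])+d*(A[0]+t*(B[0]-A[0]))+w*(A[1]+t*(B[1]-A[1]))+np.array([0,0,A[2]+t*(B[2]-A[2])]),cam); U.append((u*sc,v*sc)); cv2.circle(im,(int(u*sc+1.5),int(v*sc+1.5)),1,col,-1)
    P=[(.059,.023,.004),(.059,-.023,.004),(-.059,-.023,.004),(-.059,.023,.004)]
    for i in range(4): seg(P[i],P[(i+1)%4],(0,255,0))
    for s in(-.047,-.037,.037,.047):
        seg((s,.014,.03),(s,0,.016),(0,0,255)); seg((s,-.014,.03),(s,0,.016),(0,0,255))
    if len(sys.argv)>5:
        for o in(-.0075,.0075): seg((-.067,o,.025),(.067,o,.025),(255,255,0))
    m=np.mean(U,0).astype(int); x0=max(0,m[0]-300); y0=max(0,m[1]-270)
    cv2.imwrite(f"pics/{n}_{cam}.png",np.ascontiguousarray(im[y0:y0+540,x0:x0+600,::-1]))
E
python3 rs.py r1 .504 -.177 15
```

```text
time: 20.27
position: [0.5041, -0.1797, 0.1193]
ee_rot: [-0.129, 0.992, -0.001, 0.0]
wrist_force: [-0.6, 0.6, -1.0]
opening: 0.146
time: 20.43
position: [0.5039, -0.1793, 0.1188]
ee_rot: [-0.129, 0.992, -0.001, -0.0]
wrist_force: [-0.9, 1.1, 0.1]
opening: 0.152
t 20.43 tcp [ 0.5039 -0.1793  0.1188] head 104.8 tilt 0.09 open 0.152 F [-0.9  1.1  0.1] q [-0.49  0.34 -0.25  0.98 -0.   -0.75]
shift [-0.004  0.011 -0.006] turn [-0.003 -0.001 -0.005] dist mm 2.5
```

View pics/r1_wrist.png

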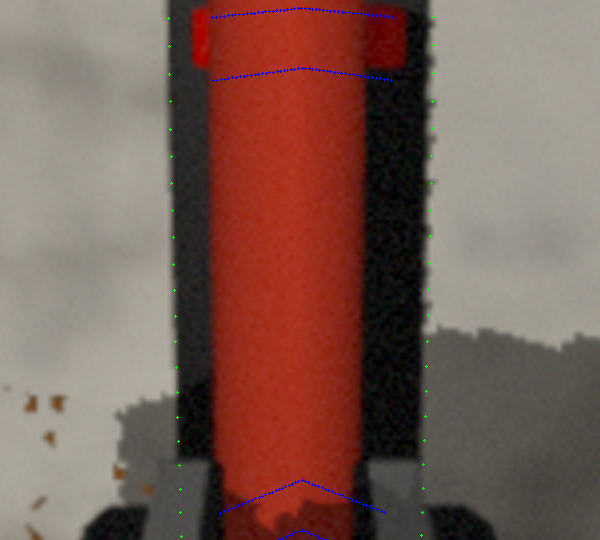

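View pics/r1_scene.png

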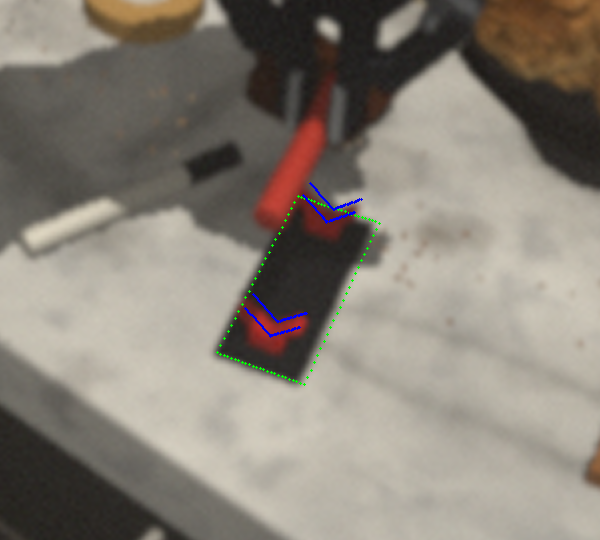

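```bash
python3 - <<'E'
from h import *
from scipy.spatial.transform import Rotation as Ro
c=robot.read_camera("wrist"); s=robot.observe(); R=Ro.from_quat(s["ee_rot"]); p=np.array(s["position"])
for L in(.06,.064,.067,.070,.074): print(L,np.round(proj(c,p+R.apply([L,0,-.002]),"wrist"),1))
save("w14",c["image"],(220,100,420,250),4)
E
python3 to.py .5027 -.1775 .05 105
```

```text
0.06 [316.4 168.7]
0.064 [316.4 158.1]
0.067 [316.4 150.2]
0.07 [316.4 142.2]
0.074 [316.4 131.6]
t 20.63 tcp [ 0.5041 -0.1788  0.1194] head 104.9 tilt 0.12 open 0.15 F [-0.1 -0.1 -0. ] q [-0.49  0.34 -0.25  0.98 -0.   -0.75]
shift [0.005 0.009 0.347] turn [-0.004  0.    -0.003] dist mm 69.4
```

View pics/w14.png

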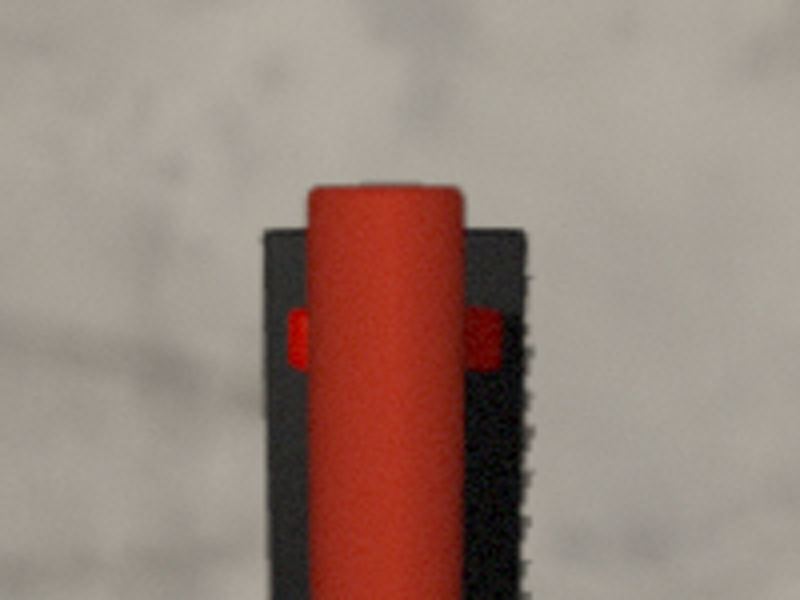

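```bash
python3 -m jog '[[0.002,0.009,0.03,0,0,0],[0.005,0.009,0.1,0,0,0],[0.003,0.009,0.2,0,0,0],[0.0,0.009,0.29,0,0,0],[0.0,0.009,0.34,0,0,0]]' && python3 to.py .5035 -.1775 .0235 105
python3 rs.py r2 .5027 -.1775 15
```

```text
time: 21.05
position: [0.5029, -0.1761, 0.0494]
ee_rot: [-0.13, 0.991, -0.0, -0.0]
wrist_force: [-0.6, -0.2, -0.3]
opening: 0.149
t 21.05 tcp [ 0.5029 -0.1761  0.0494] head 105.0 tilt 0.08 open 0.149 F [-0.6 -0.2 -0.3] q [-0.49  0.4  -0.37  0.8  -0.   -0.75]
shift [-0.001 -0.008  0.129] turn [-0.002 -0.002 -0.001] dist mm 25.9
```

View pics/r2_wrist.png

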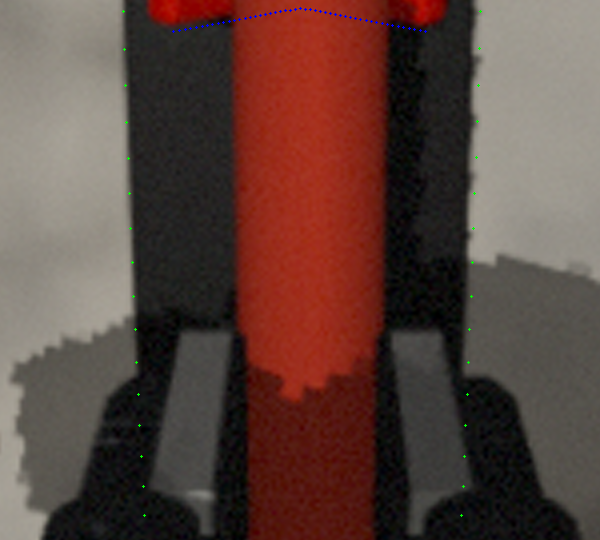

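View pics/r2_scene.png

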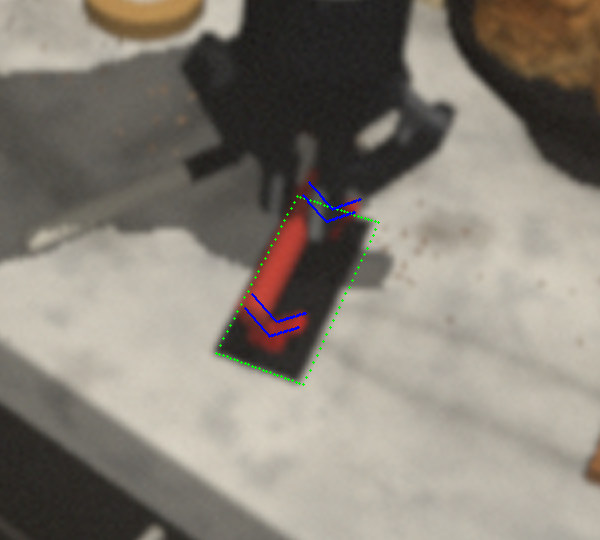

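```bash
python3 -m jog '[[-0.001,-0.008,0.02,0,0,0],[-0.001,-0.008,0.055,0,0,0],[-0.001,-0.008,0.085,0,0,0],[-0.001,-0.008,0.11,0,0,0],[-0.001,-0.008,0.118,0,0,0]]' && python3 to.py .5035 -.1775 .0235 105
```

```text
time: 21.62
position: [0.5034, -0.1777, 0.0264]
ee_rot: [-0.13, 0.992, -0.0, -0.001]
wrist_force: [0.5, 0.5, 0.4]
opening: 0.15
t 21.62 tcp [ 0.5034 -0.1777  0.0264] head 104.9 tilt 0.09 open 0.15 F [0.5 0.5 0.4] q [-0.49  0.43 -0.4   0.74 -0.   -0.75]
shift [-0.001  0.001  0.014] turn [-0.001 -0.003 -0.002] dist mm 2.9
```

```bash
python3 -m jog '[[0,0,0.004,0,0,0],[0,0,0.008,0,0,0],[0,0,0.012,0,0,0],[0,0,0.016,0,0,0],[0,0,0.016,0,0,0]]' && python3 to.py .5035 -.1775 .0235 105
```

```text
time: 22.03
position: [0.5034, -0.1778, 0.0232]
ee_rot: [-0.13, 0.992, -0.0, -0.001]
wrist_force: [-0.0, 0.5, -0.6]
opening: 0.154
t 22.03 tcp [ 0.5034 -0.1778  0.0232] head 104.9 tilt 0.09 open 0.154 F [-0.   0.5 -0.6] q [-0.49  0.43 -0.41  0.74 -0.   -0.75]
shift [-0.001  0.001 -0.002] turn [-0.001 -0.003 -0.002] dist mm 0.4
```

```bash
python3 -m jog '[[0,0,0.003,0,0,0],[0,0,0.006,0,0,0],[0,0,0.008,0,0,0],[0,0,0.008,0,0,0]]' && python3 -m jog '[[0,0,0.002,0,0,0],[0,0,0.004,0,0,0],[0,0,0.006,0,0,0],[0,0,0.006,0,0,0]]'
python3 - <<'E'
from h import *
c=robot.read_camera("wrist"); save("w15",c["image"],(220,130,420,330),3)
c=robot.read_camera("scene"); save("s15",c["image"],(330,220,480,320),5)
E
```

```text
time: 22.37
position: [0.5035, -0.1777, 0.0226]
ee_rot: [-0.13, 0.992, -0.001, -0.0]
wrist_force: [-4.9, 3.6, 18.0]
opening: 0.152
time: 22.7
position: [0.5035, -0.1777, 0.0225]
ee_rot: [-0.13, 0.991, -0.001, -0.0]
wrist_force: [-6.3, 3.1, 22.2]
opening: 0.152
```

View pics/w15.png

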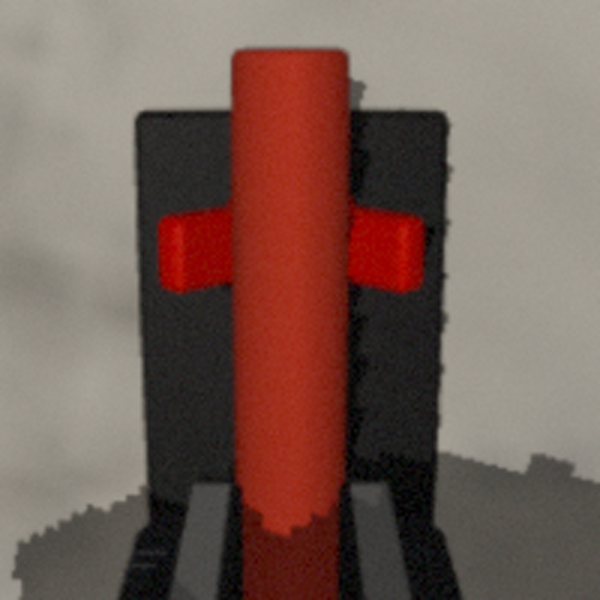

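View pics/s15.png

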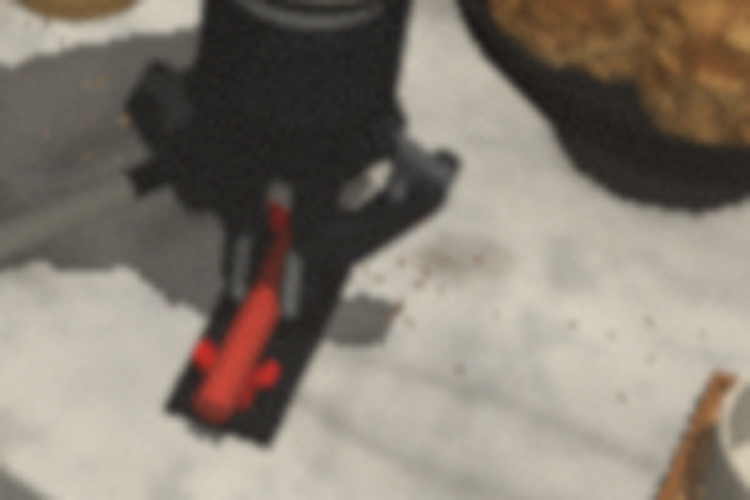

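```bash
python3 -m jog '[[0,0,-0.003,0,0,0],[0,0,-0.004,0,0,0],[0,0,-0.004,0,0,0]]' && python3 -m jog '[[0,0,0,0,0,0],[0,0,0,0,0,0],[0,0,0,0,0,0],[0,0,0,0,0,0],[0,0,0,0,0,0]]' -0.3 && python3 -m jog '[[0,0,-0.05,0,0,0],[0,0,-0.13,0,0,0],[0,0,-0.25,0,0,0],[0,0,-0.38,0,0,0],[0,0,-0.5,0,0,0]]' && python3 to.py .4965 -.076 .15 71
python3 rs.py r3 .5032 -.1777 15 1
```

```text
time: 23.05
position: [0.5036, -0.1778, 0.0234]
ee_rot: [-0.13, 0.991, -0.001, 0.0]
wrist_force: [0.4, 0.6, 0.1]
opening: 0.151
time: 23.47
position: [0.5037, -0.1778, 0.0234]
ee_rot: [-0.13, 0.991, -0.001, 0.0]
wrist_force: [-0.4, 0.0, -0.7]
opening: 0.352
time: 23.88
position: [0.5034, -0.1775, 0.1246]
ee_rot: [-0.13, 0.991, -0.001, 0.0]
wrist_force: [0.4, -0.0, 0.1]
opening: 0.354
t 23.88 tcp [ 0.5034 -0.1775  0.1246] head 105.0 tilt 0.1 open 0.354 F [ 0.4 -0.   0.1] q [-0.49  0.33 -0.25  0.99 -0.   -0.75]
shift [-0.098  0.499 -0.128] turn [-3.000e-03  1.000e-03  1.132e+00] dist mm 104.9
```

View pics/r3_wrist.png

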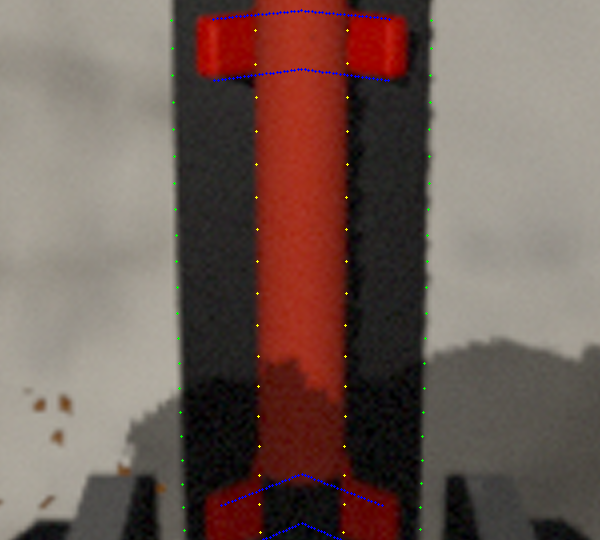

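View pics/r3_scene.png

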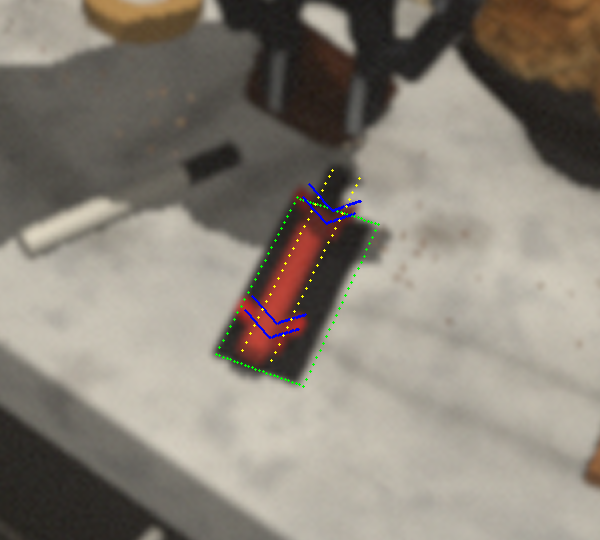

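```bash
python3 -m jog '[[-0.01,0.05,-0.05,0,0,0.15],[-0.03,0.18,-0.1,0,0,0.38],[-0.06,0.33,-0.12,0,0,0.6],[-0.09,0.46,-0.12,0,0,0.8],[-0.1,0.5,-0.12,0,0,0.95]]' && python3 to.py .4955 -.076 .15 71
```

```text
time: 24.45
position: [0.4969, -0.0733, 0.1476]
ee_rot: [0.12, 0.993, -0.001, 0.001]
wrist_force: [0.2, -0.6, 0.1]
opening: 0.35
t 24.45 tcp [ 0.4969 -0.0733  0.1476] head 76.2 tilt 0.16 open 0.35 F [ 0.2 -0.6  0.1] q [-0.31  0.27 -0.28  1.02 -0.   -0.07]
shift [ 0.004 -0.015 -0.012] turn [-0.003  0.005  0.174] dist mm 3.9
```

```bash
python3 -m jog '[[0.004,-0.015,-0.012,0,0,0.1],[0.004,-0.015,-0.012,0,0,0.174],[0.004,-0.015,-0.012,0,0,0.174]]' && python3 to.py .4955 -.076 .15 71
python3 mk.py m2 .4955 -.076 -19 .0075
python3 - <<'E'
from h import *
c=robot.read_camera("wrist"); save("w16",c["image"],(230,100,430,250),4)
a=np.radians(-19); d=np.array([np.cos(a),np.sin(a),0])
for s in(-.067,.067): print((np.array(proj(c,np.array([.4955,-.076,.0075])+d*s,"wrist"))-[230,100])*4)
E
```

```text
time: 24.7
position: [0.4949, -0.0756, 0.149]
ee_rot: [0.166, 0.986, -0.001, 0.0]
wrist_force: [-1.0, 0.8, 0.5]
opening: 0.348
t 24.7 tcp [ 0.4949 -0.0756  0.149 ] head 70.9 tilt 0.1 open 0.348 F [-1.   0.8  0.5] q [-0.31  0.26 -0.28  1.03 -0.    0.02]
shift [-0.003 -0.001 -0.005] turn [-0.003  0.002 -0.002] dist mm 1.2
[348.97262343 182.21877161]
[347.91489344 834.05567866]
```

View pics/m2_wrist.png

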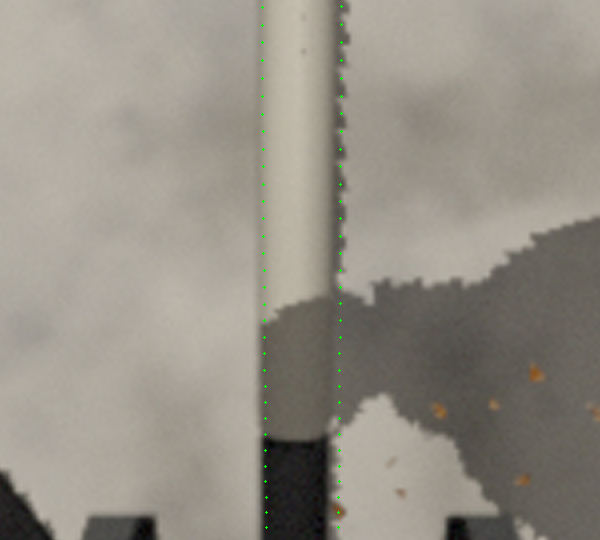

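View pics/w16.png

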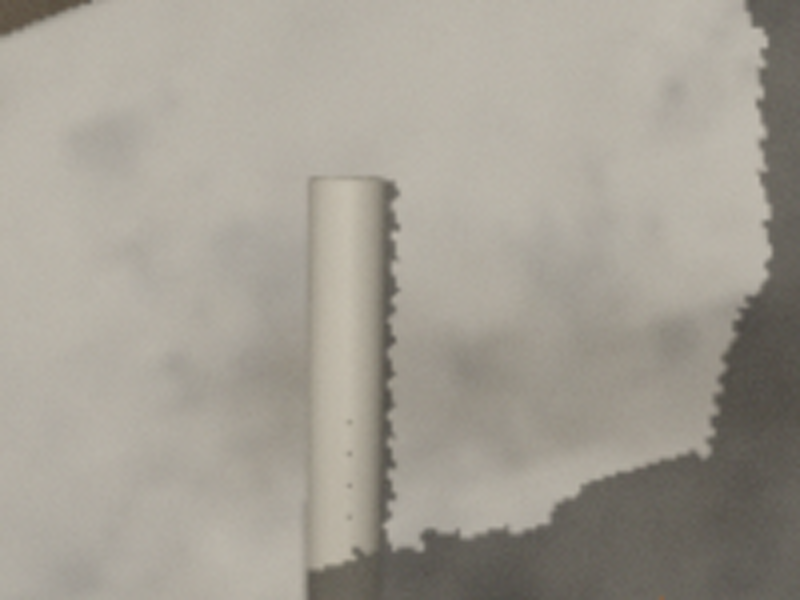

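```bash
python3 to.py .4948 -.0765 .03 71; python3 -m jog '[[0,-0.005,0.05,0,0,0],[0,-0.005,0.18,0,0,0],[0,-0.005,0.34,0,0,0],[0,-0.005,0.48,0,0,0],[0,-0.005,0.58,0,0,0]]' && python3 to.py .4948 -.0765 .004 71
```

```text
t 24.9 tcp [ 0.4952 -0.0761  0.1495] head 71.1 tilt 0.13 open 0.351 F [-0.2 -0.8  0.3] q [-0.31  0.26 -0.28  1.03 -0.    0.02]
shift [ 0.002 -0.002  0.597] turn [-0.003  0.003  0.002] dist mm 119.5
time: 25.32
position: [0.4941, -0.0772, 0.0312]
ee_rot: [0.164, 0.986, -0.001, -0.0]
wrist_force: [-0.2, 0.2, -0.6]
opening: 0.35
t 25.32 tcp [ 0.4941 -0.0772  0.0312] head 71.1 tilt 0.08 open 0.35 F [-0.2  0.2 -0.6] q [-0.32  0.37 -0.48  0.72 -0.    0.01]
shift [-0.002  0.004  0.136] turn [-0.003 -0.     0.003] dist mm 27.2
```

```bash
python3 -m jog '[[-0.002,0.004,0.04,0,0,0],[-0.002,0.004,0.08,0,0,0],[-0.002,0.004,0.11,0,0,0],[-0.002,0.004,0.132,0,0,0],[-0.002,0.004,0.132,0,0,0]]' && python3 to.py .4948 -.0765 .004 71
python3 - <<'E'
from h import *
c=robot.read_camera("wrist"); save("w17",c["image"])
E
```

```text
time: 25.73
position: [0.4947, -0.0766, 0.0045]
ee_rot: [0.164, 0.986, -0.001, -0.0]
wrist_force: [0.9, 1.1, -0.0]
opening: 0.35
t 25.73 tcp [ 0.4947 -0.0766  0.0045] head 71.1 tilt 0.08 open 0.35 F [ 0.9  1.1 -0. ] q [-0.32  0.41 -0.52  0.65 -0.    0.01]
shift [-0.001  0.001  0.002] turn [-0.003 -0.001  0.003] dist mm 0.5
```

View pics/w17.png

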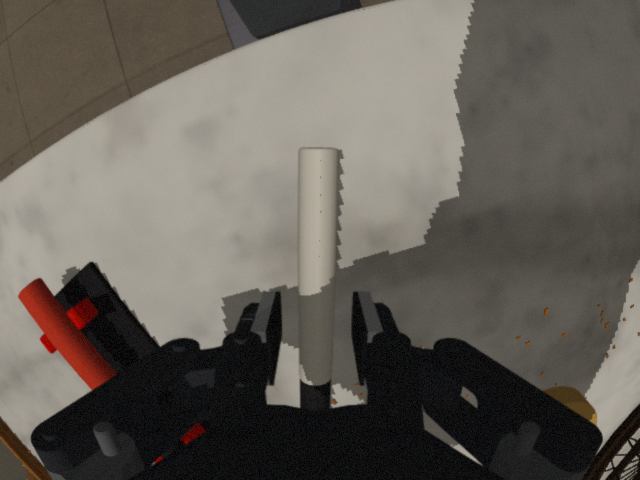

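```bash
python3 -m jog '[[0,0,0,0,0,0],[0,0,0,0,0,0],[0,0,0,0,0,0],[0,0,0,0,0,0],[0,0,0,0,0,0]]' -1 40 && python3 -m jog '[[0,0,0,0,0,0],[0,0,0,0,0,0],[0,0,-0.05,0,0,0],[0,0,-0.15,0,0,0],[0,0,-0.28,0,0,0]]' && python3 to.py .5 .208 .12 79
python3 - <<'E'
from h import *
c=robot.read_camera("wrist"); save("w18",c["image"])
E
```

```text
time: 26.2
position: [0.4953, -0.0768, 0.0056]
ee_rot: [0.164, 0.986, -0.001, 0.001]
wrist_force: [-1.2, -0.0, 6.8]
opening: 0.152
time: 26.62
position: [0.4942, -0.0764, 0.0613]
ee_rot: [0.164, 0.986, -0.001, -0.001]
wrist_force: [-0.3, -0.0, -0.8]
opening: 0.151
t 26.62 tcp [ 0.4942 -0.0764  0.0613] head 71.1 tilt 0.12 open 0.151 F [-0.3 -0.  -0.8] q [-0.32  0.34 -0.43  0.8  -0.    0.01]
shift [ 0.434  1.354 -0.295] turn [-0.003 -0.003 -0.263] dist mm 290.5
```

View pics/w18.png

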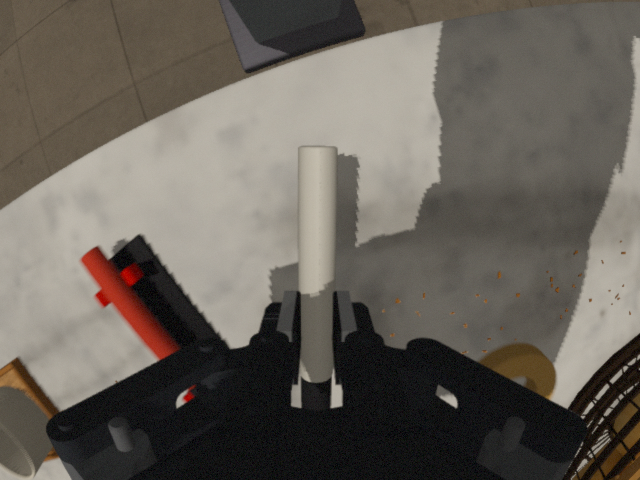

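```bash
python3 -m jog '[[0,0.05,-0.1,0,0,0],[0.05,0.18,-0.22,0,0,-0.05],[0.1,0.36,-0.3,0,0,-0.1],[0.16,0.54,-0.3,0,0,-0.18],[0.22,0.72,-0.3,0,0,-0.28]]' && python3 to.py .498 .21 .12 79.5
```

```text
time: 27.08
position: [0.5019, 0.075, 0.1271]
ee_rot: [0.091, 0.996, -0.001, 0.004]
wrist_force: [1.0, -0.8, -0.2]
opening: 0.153
t 27.08 tcp [0.5019 0.075  0.1271] head 79.6 tilt 0.43 open 0.153 F [ 1.  -0.8 -0.2] q [-0.01  0.29 -0.31  0.97 -0.    0.17]
shift [0.142 0.66  0.033] turn [-0.003  0.014  0.002] dist mm 135.2
```

```bash
python3 -m jog '[[0.03,0.15,0,0,0.01,0],[0.07,0.32,0.01,0,0.014,0],[0.11,0.49,0.02,0,0.014,0],[0.14,0.62,0.03,0,0.014,0],[0.142,0.66,0.033,0,0.014,0]]' && python3 -m jog '[[0,0,0,0,0,0],[0,0,0,0,0,0]]' && python3 to.py .498 .21 .12 79.5
python3 rs.py q1 .498 .21 -10.5
python3 - <<'E'
from h import *
from scipy.spatial.transform import Rotation as Ro
c=robot.read_camera("wrist"); s=robot.observe(); R=Ro.from_quat(s["ee_rot"]); p=np.array(s["position"])
for L in(.064,.067,.070): print(L,np.round((np.array(proj(c,p+R.apply([L,0,-.002]),"wrist"))-[220,100])*4,1))
save("w19",c["image"],(220,100,420,250),4)
E
```

```text
time: 27.5
position: [0.4972, 0.2132, 0.1197]
ee_rot: [0.09, 0.996, -0.0, -0.0]
wrist_force: [-0.5, -0.6, -0.7]
opening: 0.152
time: 27.67
position: [0.497, 0.2134, 0.1195]
ee_rot: [0.089, 0.996, -0.001, -0.0]
wrist_force: [-0.3, 0.8, -0.0]
opening: 0.151
t 27.67 tcp [0.497  0.2134 0.1195] head 79.8 tilt 0.07 open 0.151 F [-0.3  0.8 -0. ] q [ 0.26  0.35 -0.24  0.99 -0.    0.43]
shift [-0.008 -0.016 -0.002] turn [-0.002 -0.001  0.01 ] dist mm 3.6
0.064 [388.1 231.4]
0.067 [388.1 199.6]
0.07 [388.1 167.8]
```

View pics/q1_wrist.png

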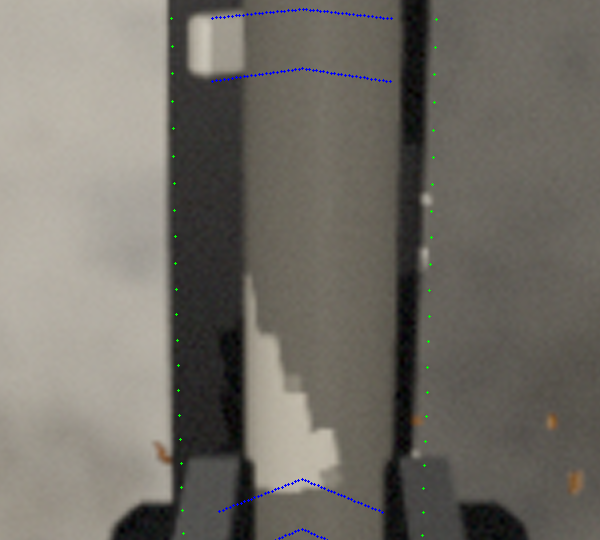

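View pics/w19.png

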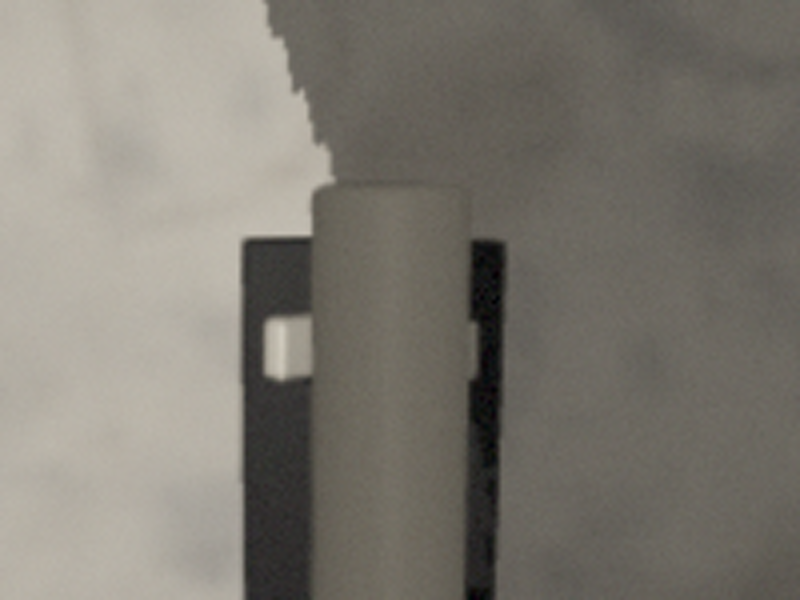

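View pics/q1_scene.png

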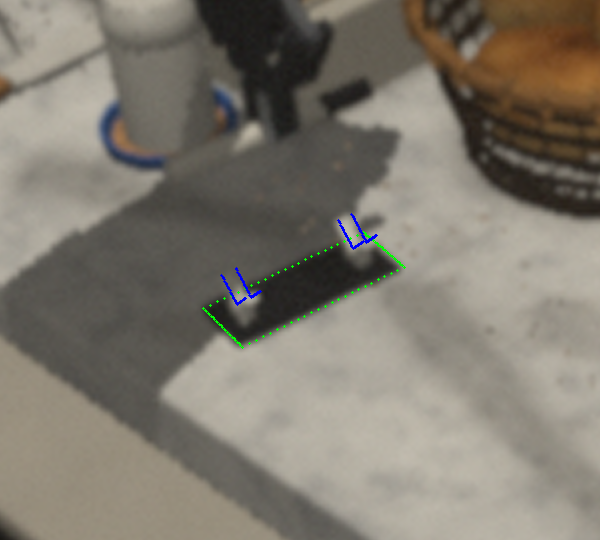

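```bash
python3 to.py .498 .2093 .05 79; python3 -m jog '[[-0.002,-0.015,0.03,0,0,0.02],[-0.002,-0.02,0.1,0,0,0.025],[-0.002,-0.02,0.2,0,0,0.025],[-0.002,-0.02,0.29,0,0,0.025],[-0.002,-0.02,0.34,0,0,0.025]]' && python3 to.py .498 .2093 .0235 79
python3 - <<'E'
from h import *
c=robot.read_camera("wrist"); save("w20",c["image"],(220,130,420,330),3)
c=robot.read_camera("scene"); save("s20",c["image"],(200,150,350,250),5)
E
```

```text
t 27.87 tcp [0.4974 0.2122 0.1198] head 79.6 tilt 0.06 open 0.149 F [-0.6 -0.8  0.8] q [ 0.25  0.35 -0.24  0.99 -0.    0.43]
shift [-0.006 -0.013  0.349] turn [-0.002 -0.     0.022] dist mm 69.9
time: 28.28
position: [0.4963, 0.207, 0.0499]
ee_rot: [0.098, 0.995, -0.001, -0.001]
wrist_force: [-0.6, -0.8, -0.3]
opening: 0.154
t 28.28 tcp [0.4963 0.207  0.0499] head 78.8 tilt 0.15 open 0.154 F [-0.6 -0.8 -0.3] q [ 0.24  0.41 -0.36  0.81 -0.    0.44]
shift [-0.006  0.013  0.132] turn [-0.004 -0.003 -0.007] dist mm 26.5
```

View pics/w20.png

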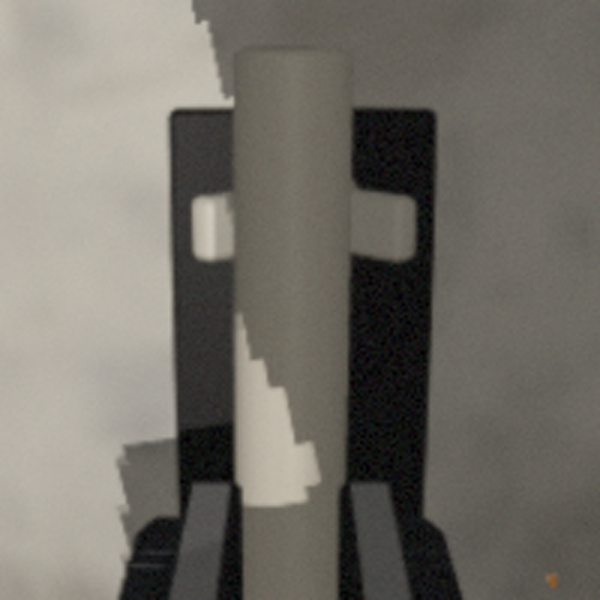

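```bash
python3 -m jog '[[-0.006,0.008,0.02,0,0,0],[-0.006,0.008,0.055,0,0,0],[-0.006,0.008,0.085,0,0,0],[-0.006,0.008,0.11,0,0,0],[-0.006,0.008,0.122,0,0,0]]' && python3 to.py .498 .2087 .0235 79
python3 - <<'E'
from h import *
c=robot.read_camera("wrist"); save("w21",c["image"],(220,130,420,330),3)
E
```

```text
time: 28.8
position: [0.4972, 0.2082, 0.0251]
ee_rot: [0.098, 0.995, -0.001, -0.002]
wrist_force: [-0.6, -0.3, 0.6]
opening: 0.15
t 28.8 tcp [0.4972 0.2082 0.0251] head 78.8 tilt 0.24 open 0.15 F [-0.6 -0.3  0.6] q [ 0.25  0.44 -0.39  0.75 -0.    0.44]
shift [-0.004  0.003  0.008] turn [-0.005 -0.006 -0.006] dist mm 1.9
```

View pics/w21.png

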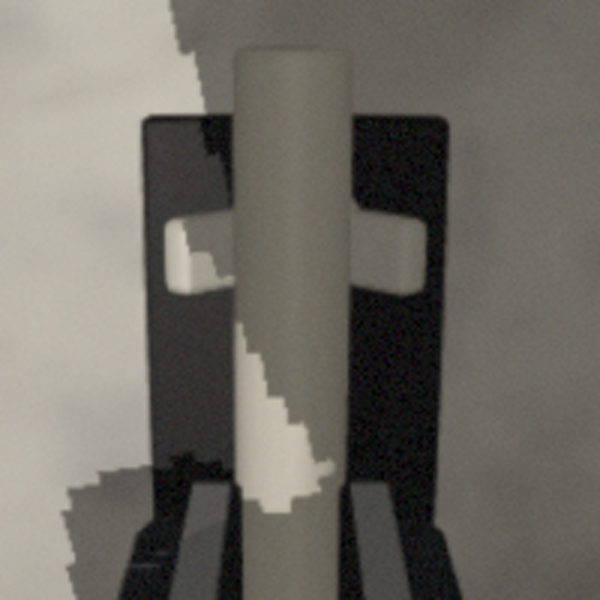

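Centred within half a millimetre; lower to contact.

```bash
python3 -m jog '[[0,0.002,0.004,-0.005,-0.005,0],[0,0.003,0.007,-0.005,-0.005,0],[0,0.003,0.01,-0.005,-0.005,0],[0,0.003,0.012,-0.005,-0.005,0],[0,0.003,0.012,-0.005,-0.005,0]]' && python3 -m jog '[[0,0,0.002,0,0,0],[0,0,0.004,0,0,0],[0,0,0.005,0,0,0]]' && python3 to.py .498 .2087 .0235 79
```

```text
time: 29.27
position: [0.4973, 0.2088, 0.0228]
ee_rot: [0.097, 0.995, 0.0, -0.0]
wrist_force: [0.1, -0.4, 0.7]
opening: 0.151
time: 29.52
position: [0.4973, 0.2089, 0.0223]
ee_rot: [0.097, 0.995, 0.0, -0.0]
wrist_force: [-4.9, -0.9, 14.9]
opening: 0.151
t 29.52 tcp [0.4973 0.2089 0.0223] head 78.8 tilt 0.01 open 0.151 F [-4.9 -0.9 14.9] q [ 0.25  0.44 -0.39  0.74  0.    0.44]
shift [-0.003 -0.    -0.006] turn [ 0.    -0.    -0.006] dist mm 1.4
```

```bash
python3 -m jog '[[0,0,-0.002,0,0,0],[0,0,-0.003,0,0,0],[0,0,-0.003,0,0,0]]' && python3 -m jog '[[0,0,0,0,0,0],[0,0,0,0,0,0],[0,0,0,0,0,0],[0,0,0,0,0,0],[0,0,0,0,0,0]]' -0.3 && python3 -m jog '[[0,0,-0.05,0,0,0],[0,0,-0.13,0,0,0],[0,0,-0.25,0,0,0],[0,0,-0.38,0,0,0],[0,0,-0.5,0,0,0]]' && python3 rs.py q3 .497 .2088 -11 1
```

```text
time: 29.77
position: [0.4974, 0.2089, 0.023]
ee_rot: [0.097, 0.995, 0.0, 0.0]
wrist_force: [-0.3, 0.6, 0.4]
opening: 0.152
time: 30.18
position: [0.4974, 0.2089, 0.0229]
ee_rot: [0.097, 0.995, 0.0, 0.0]
wrist_force: [0.9, -0.9, -0.4]
opening: 0.349
time: 30.6
position: [0.4972, 0.2088, 0.1242]
ee_rot: [0.097, 0.995, 0.0, -0.0]
wrist_force: [0.9, 0.1, -0.4]
opening: 0.351
```

View pics/q3_wrist.png

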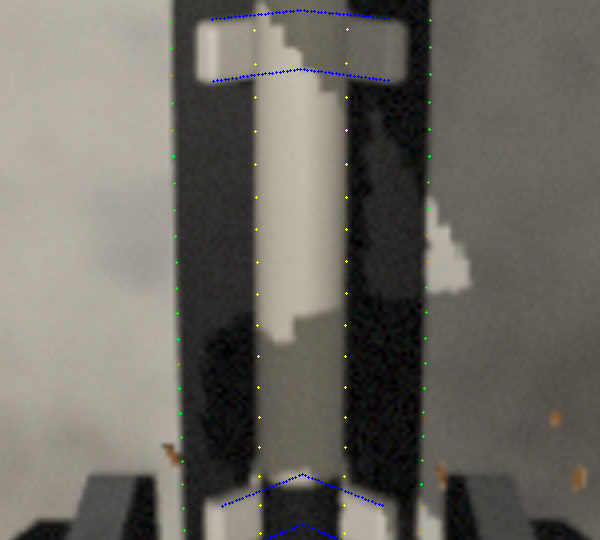

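```bash
python3 -m jog '[[0.05,0,-0.15,0,0,0],[0.2,0,-0.3,0,0,0],[0.4,0,-0.45,0,0,0],[0.55,0,-0.55,0,0,0],[0.7,0,-0.6,0,0,0]]' && python3 -m jog '[[0,0,0,0,0,0],[0,0,0,0,0,0]]'
python3 - <<'E'
from h import *
for n,b in (("top",(120,190,520,310)),("scene",(160,140,540,390))):
    c=robot.read_camera(n); save("fin_"+n,c["image"],b,2)
    if n=="top": save("fin_tl",c["image"],(120,205,320,310),4); save("fin_tr",c["image"],(320,200,520,305),4)
E
python3 fit.py f2 .551 -.3885 9.7 .551 -.3885; python3 co.py c3 .5555 .404 .0714 .5555 .404 .004
```

```text
time: 31.17
position: [0.3594, 0.2363, 0.2451]
ee_rot: [0.098, 0.995, 0.001, 0.002]
wrist_force: [-0.1, 0.0, 0.5]
opening: 0.349
time: 31.33
position: [0.3584, 0.2366, 0.2453]
ee_rot: [0.097, 0.995, 0.001, 0.002]
wrist_force: [0.7, 0.0, -0.3]
opening: 0.353
```

View pics/fin_tl.png

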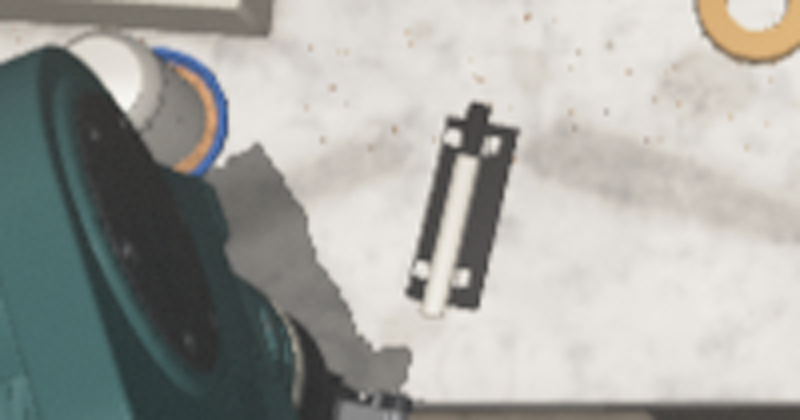

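View pics/fin_tr.png

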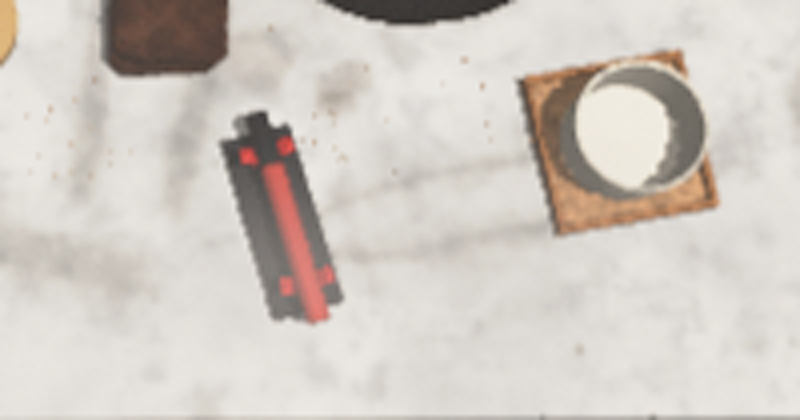

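View pics/fin_scene.png

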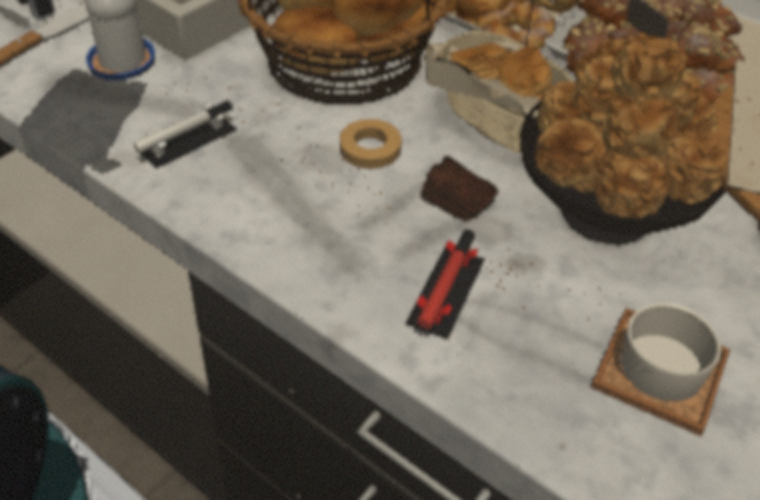

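View pics/f2_top.png

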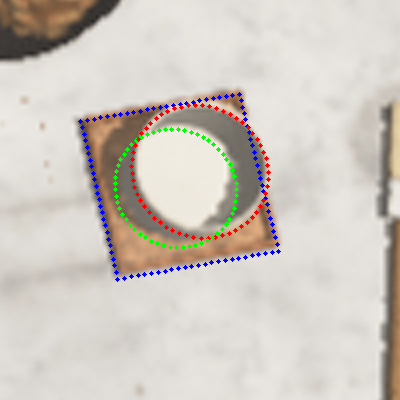

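View pics/c3_top.png

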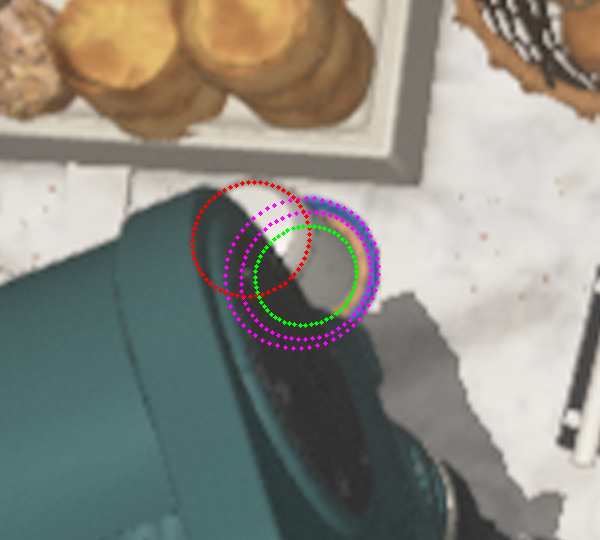

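View pics/f2_scene.png

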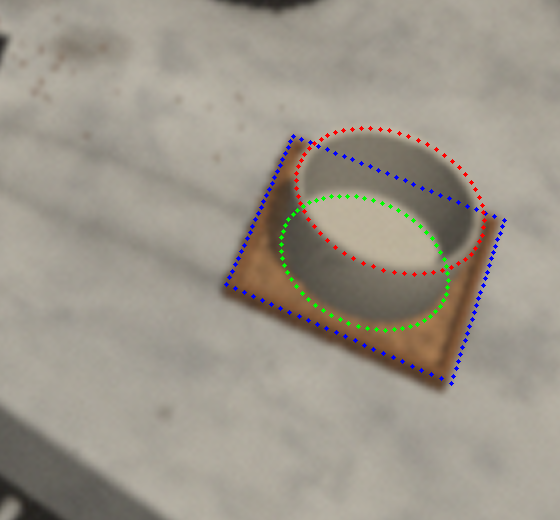

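View pics/c3_scene.png

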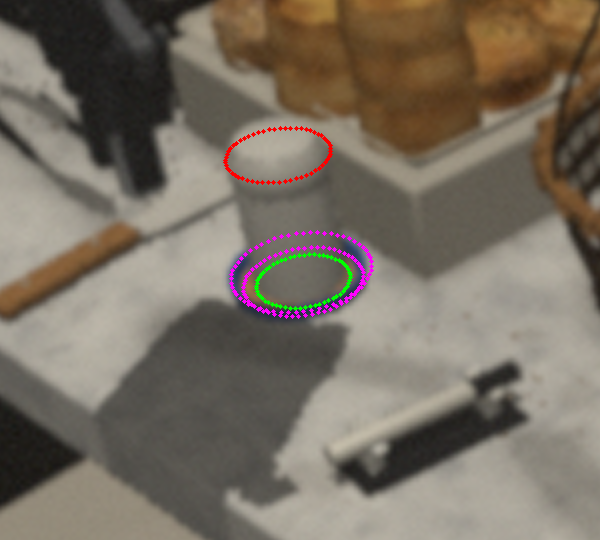

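The shaker stands upright inside the coaster (around pixel 280, 220). The white marker lies level across both saddles of its rest (330–520, 370–460).

```bash
python3 -c "
from station import robot
print(robot.finish_job()); print(robot.observe()['time'])"
```

```text
the job is handed in; nothing more can be done
None
the job is handed in; nothing more can be done
```

I placed all four items and handed the job in at about 32 s of the 144 s allowed. No pass/fail verdict comes back, so this rests on my own camera checks.

- **Ramekin:** pinched by its wall and set down on a light contact in the square tray. My overlays show it flat and within about 3 mm of centre.
- **Shaker:** gripped by its cap and set upright in the round coaster. The overlay shows it near the centre, a few mm off at most. The arm partly hid it from the top camera at the end, so this check uses the wrist and scene views.
- **Markers:** each lies level in both notches of its own colour's rest, within about 1 mm sideways and 2 mm lengthwise. They were pressed lightly until they seated, at about 22 N for red and 15 N for white.
- **Bystanders:** the tape roll and brownie look unmoved.
- **Robot:** everything is released and the gripper was raised clear of all objects before hand-in.

Before moving, the top and scene cameras disagreed by up to about 7 mm on object positions. I averaged them and corrected with the wrist camera before each grasp and placement. No check failed.

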